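Fill the vial crate, torque its clamp and start the shaker

ROBOT

A 6-joint arm with a two-finger parallel gripper is mounted at the origin on the work surface. World frame = base frame: x ahead of the robot, y to its left, z up, the work surface at z = 0. Lengths are in m, angles in rad, forces in N, time in s.
With the tool pointing down it reaches from about 0.35 to 0.925 m from the base axis. Payload 6.4 kg.
Tool frame: the origin (TCP) lies midway between the tips of the shut fingers; the grasp point (between the pads) lies 19 mm behind it (env.grasp_offset is the distance from the TCP to the grasp point, in m); z points along the fingers, x is the direction in which the jaws open and shut, and the axes are right-handed (so a half turn about z gives the same grasp; the last joint's range is limited). The gripper opens to 94 mm and grips with 3 to 60 N. Pads are 16 mm wide; open, the fingers measure 119 mm over their backs; the gripper's body (75 mm by 177 mm) begins 78 mm behind the grasp point.
Start: joints at [-1.329, 0.245, 1.558, -0, 1.339, -0.174], TCP at [0.263, -0.595, 0.205] pointing down, gripper open.
Joint ranges: [-3.13, 3.13], [-1.02, 2.26], [0.13, 2.54], [-0.95, 4.09], [0.21, 2.88], [-2.74, 2.74]. Speed limits (rad/s): [2.57, 2.57, 3.14, 3.14, 3.14, 3.14].

INTERFACE

Orientations are given as [roll, pitch, yaw] about the fixed x, y, z axes, in that order (R = Rz(yaw) Ry(pitch) Rx(roll)).
In Python, from rig import env, cams, workorder gives the robot as it stands.
- The arm moves only by the shell command python3 -m handwheel 'ROWS' [FORCE]. ROWS is a JSON object of lists of equal length, an entry for each row: "translation": the shift along the tool's x, y, z in cm, a list of three; "dr": the turn, a rotation vector about the tool's x, y, z in rad, a list of three; "fingers": the opening, from 0 (shut) to 1 (fully open). A call has 1 to 5 rows; each row is the pose to reach, as a shift and turn from the pose commanded when the call began, along the tool's axes at that moment; what a row does not reach only later rows make up. A row lasts 1/12 s, in which the tool goes at most 41.7 mm and 7.16 degrees, less where a joint would pass 70% of its speed; a pose out of reach is approached as far as the arm can. A call with a gripper value outside its range is refused whole. The fingers move at their own pace and stop on an object; FORCE is the grip in N (left out, the last holds). Time passes only in rows, so rows that repeat a pose let the fingers close. It gives the time, the measured TCP pose, the force and the opening at its end, in the units of the state.
- env.sense(): the state, without advancing time (a new reading comes with each control period).
- cams.grab_frame(name): name is "scene" or "top" or "wrist"; returns the picture (384x512x3 uint8, red, green, blue); there is no depth.
- cams.camera_params(name): a dict with "camera_matrix" (3x3 intrinsics, pixels), "T" (4x4, takes a point from camera to world coordinates). Camera axes: x right, y down, z forward; pixel columns grow to the right and rows downward; lengths in m; the calibration is good to about 2 mm. A picture is of the moment at which its call begins: read the wrist's pose just before it. camera_params takes no time and is no camera call; for the wrist camera it gives the pose at the moment of the call.
- workorder.finish_job(): hands the job in, once; it reports no verdict.
The state is a dict: "time": time; "q": joint angles; "joint_velocities": joint speeds; "tau": joint torques, N m; "tcp_pos": TCP position; "orientation": TCP orientation; "wrist_force": force on the tool from outside, world axes, zero at the start; "torque": the same for the moment, N m; "width": finger opening in m.
Only numpy, scipy, OpenCV 4.12 (cv2) and the standard library are available. Lean on these libraries where they do the work, as an engineer would, in place of code of your own. Each camera call takes 0.05 s, during which the arm holds its last target.

TASK

Get the shaker ready for its run: stand a spare vial from the mat fully home in every empty cell of the crate, leaving the vials already in the crate where they are and the surplus spares standing. Then tighten the crate's clamp nut by turning the handle of the click wrench on it clockwise until its joint gives (a clear bend), force it no further, let it straighten with the nut still tight, and last of all press the start button fully down and let it come up. Do not disturb the test cassette lying by.

Things in the scene. Friction and masses are not known exactly. Their poses are not given: they have to be found in the camera images.
- loaded0_mid (a point): Vial already standing in cell 0 (absent in many starts, then that cell is empty): a squat white sample vial with a blue screw cap, a plain upright cylinder 42 mm in diameter and 62 mm high, about 80 g, with a heavy base (hard to tip over); the point is its centre, half-way up; z is its axis, up when it stands.
- loaded1_mid (a point): Vial already standing in cell 1 (absent in many starts, then that cell is empty): same vial and same point as loaded0_mid.
- loaded2_mid (a point): Vial already standing in cell 2 (absent in many starts, then that cell is empty): same vial and same point as loaded0_mid.
- loaded3_mid (a point): Vial already standing in cell 3 (absent in many starts, then that cell is empty): same vial and same point as loaded0_mid.
- loaded4_mid (a point): Vial already standing in cell 4 (absent in many starts, then that cell is empty): same vial and same point as loaded0_mid.
- loaded5_mid (a point): Vial already standing in cell 5 (absent in many starts, then that cell is empty): same vial and same point as loaded0_mid.
- spare0_mid (a point): Spare vial, at the start standing on the black rubber mat (3 mm thick): same vial and same point as loaded0_mid.
- spare1_mid (a point): Spare vial, at the start standing on the black rubber mat (3 mm thick): same vial and same point as loaded0_mid.
- spare2_mid (a point): Spare vial, at the start standing on the black rubber mat (3 mm thick): same vial and same point as loaded0_mid.
- spare3_mid (a point): Spare vial, at the start standing on the black rubber mat (3 mm thick): same vial and same point as loaded0_mid.
- spare4_mid (a point): Spare vial, at the start standing on the black rubber mat (3 mm thick): same vial and same point as loaded0_mid.
- cell0 (a point): Cell 0 of the grey bottle crate on the shaker: a square pocket 50 x 50 mm and 30 mm deep. The point is where the centre of a vial fully home in it lies: 31 mm above the black pocket floor, 1 mm above the crate's flat top rim. x and y are the crate's sides (z up). Cells 0,1,2 are the row nearer the robot, 3,4,5 the far row, numbered towards +y of the shaker; centres 68 mm apart both ways, 18 mm of solid crate between pockets.
- cell1 (a point): Cell 1 of the crate: as cell0, numbered as said there.
- cell2 (a point): Cell 2 of the crate: as cell0, numbered as said there.
- cell3 (a point): Cell 3 of the crate: as cell0, numbered as said there.
- cell4 (a point): Cell 4 of the crate: as cell0, numbered as said there.
- cell5 (a point): Cell 5 of the crate: as cell0, numbered as said there.
- nut_axis (a point): Vertical axis of the clamp nut, at the wrench's centre line, 128 mm above the table, at the -y end of the fixed shaker (base 220 x 360 mm, platform 70 mm and crate rim 104 mm above the table). A claw under it (34 mm wide, top at 110 mm) bears on the crate rim. The wrench stays on the nut; its head reaches 45 mm out along this point's x axis to the breakaway joint.
- wrench_grip (a point): Middle of the wrench's round black rubber handle, a level bar 24 mm in diameter and 96 mm long, 150 mm from the nut's axis (105 mm from the breakaway joint), 128 mm above the table; its x axis runs along the handle, outward. Free space under it down to the platform (58 mm below its centre line). It can be pushed sideways or straddled from above.
- nut (a joint): Angle of nut and wrench head, rad: grows as the nut is tightened (clockwise seen from above), starts at 0 to 0.3, comes up tight at about 1.05. Takes about 2.5 N at the handle to turn; stays where it is left; turning the handle back slackens it.
- click (a joint): Breakaway joint between wrench head and handle, rad: 0 when straight (reads up to about 0.02 from load). When the nut is tight it gives at about 9 N sideways at the middle of the handle, the handle then bending on clockwise against a nearly constant spring; from about 0.1 rad it has plainly given, 0.6 is its stop. It straightens by itself when let go; ease it back rather than letting it snap.
- start (a joint): Travel of the start button, m, grows as it is pressed straight down: 0.006 fully down, at about 5 N; springs back.
- start_top (a point): Middle of the top face of the round white start button, 26 mm in diameter, on the ledge at the +y end of the shaker; pressed from above.
- cassette: Bystander: a white test cassette 70 x 20 x 5 mm lying on the table; origin at the centre of its underside.
Things that resemble listed ones, but are neither listed nor needed, are in the scene too. What is shaped like the part that bears spare3_mid but grey, red or yellow is not meant.

How it is judged:
On the way, in this order (a step that is already met when the one before it is completed fails the run):
1. every cell of the crate holds a vial, upright and fully home (((distance between loaded0_mid and cell0 below 0.008 m and angle between loaded0_mid's own z axis and vertical below 0.12 rad) or (distance between spare0_mid and cell0 below 0.008 m and angle between spare0_mid's own z axis and vertical below 0.12 rad) or (distance between spare1_mid and cell0 below 0.008 m and angle between spare1_mid's own z axis and vertical below 0.12 rad) or (distance between spare2_mid and cell0 below 0.008 m and angle between spare2_mid's own z axis and vertical below 0.12 rad) or (distance between spare3_mid and cell0 below 0.008 m and angle between spare3_mid's own z axis and vertical below 0.12 rad) or (distance between spare4_mid and cell0 below 0.008 m and angle between spare4_mid's own z axis and vertical below 0.12 rad)) and ((distance between loaded1_mid and cell1 below 0.008 m and angle between loaded1_mid's own z axis and vertical below 0.12 rad) or (distance between spare0_mid and cell1 below 0.008 m and angle between spare0_mid's own z axis and vertical below 0.12 rad) or (distance between spare1_mid and cell1 below 0.008 m and angle between spare1_mid's own z axis and vertical below 0.12 rad) or (distance between spare2_mid and cell1 below 0.008 m and angle between spare2_mid's own z axis and vertical below 0.12 rad) or (distance between spare3_mid and cell1 below 0.008 m and angle between spare3_mid's own z axis and vertical below 0.12 rad) or (distance between spare4_mid and cell1 below 0.008 m and angle between spare4_mid's own z axis and vertical below 0.12 rad)) and ((distance between loaded2_mid and cell2 below 0.008 m and angle between loaded2_mid's own z axis and vertical below 0.12 rad) or (distance between spare0_mid and cell2 below 0.008 m and angle between spare0_mid's own z axis and vertical below 0.12 rad) or (distance between spare1_mid and cell2 below 0.008 m and angle between spare1_mid's own z axis and vertical below 0.12 rad) or (distance between spare2_mid and cell2 below 0.008 m and angle between spare2_mid's own z axis and vertical below 0.12 rad) or (distance between spare3_mid and cell2 below 0.008 m and angle between spare3_mid's own z axis and vertical below 0.12 rad) or (distance between spare4_mid and cell2 below 0.008 m and angle between spare4_mid's own z axis and vertical below 0.12 rad)) and ((distance between loaded3_mid and cell3 below 0.008 m and angle between loaded3_mid's own z axis and vertical below 0.12 rad) or (distance between spare0_mid and cell3 below 0.008 m and angle between spare0_mid's own z axis and vertical below 0.12 rad) or (distance between spare1_mid and cell3 below 0.008 m and angle between spare1_mid's own z axis and vertical below 0.12 rad) or (distance between spare2_mid and cell3 below 0.008 m and angle between spare2_mid's own z axis and vertical below 0.12 rad) or (distance between spare3_mid and cell3 below 0.008 m and angle between spare3_mid's own z axis and vertical below 0.12 rad) or (distance between spare4_mid and cell3 below 0.008 m and angle between spare4_mid's own z axis and vertical below 0.12 rad)) and ((distance between loaded4_mid and cell4 below 0.008 m and angle between loaded4_mid's own z axis and vertical below 0.12 rad) or (distance between spare0_mid and cell4 below 0.008 m and angle between spare0_mid's own z axis and vertical below 0.12 rad) or (distance between spare1_mid and cell4 below 0.008 m and angle between spare1_mid's own z axis and vertical below 0.12 rad) or (distance between spare2_mid and cell4 below 0.008 m and angle between spare2_mid's own z axis and vertical below 0.12 rad) or (distance between spare3_mid and cell4 below 0.008 m and angle between spare3_mid's own z axis and vertical below 0.12 rad) or (distance between spare4_mid and cell4 below 0.008 m and angle between spare4_mid's own z axis and vertical below 0.12 rad)) and ((distance between loaded5_mid and cell5 below 0.008 m and angle between loaded5_mid's own z axis and vertical below 0.12 rad) or (distance between spare0_mid and cell5 below 0.008 m and angle between spare0_mid's own z axis and vertical below 0.12 rad) or (distance between spare1_mid and cell5 below 0.008 m and angle between spare1_mid's own z axis and vertical below 0.12 rad) or (distance between spare2_mid and cell5 below 0.008 m and angle between spare2_mid's own z axis and vertical below 0.12 rad) or (distance between spare3_mid and cell5 below 0.008 m and angle between spare3_mid's own z axis and vertical below 0.12 rad) or (distance between spare4_mid and cell5 below 0.008 m and angle between spare4_mid's own z axis and vertical below 0.12 rad))), for 0.2 s.
2. with the nut tight, the wrench's breakaway joint gives (bent by more than 0.1 rad) (all of step 1 and value of joint click above 0.1 rad and value of joint nut above 0.95 rad), for 0.05 s.
3. the wrench is straight again and the start button is pressed down (4 mm or more) (value of joint start above 0.004 m and value of joint nut above 0.95 rad and value of joint click below 0.08 rad), for 0.02 s.
At the end, for the whole second after the job is handed in: Every cell holds one vial, upright (0.12 rad) and home (within 8 mm of its point), the original ones in their own cells; surplus spares upright (0.15 rad); nut over 0.95 rad, wrench under 0.08 rad, button under 2 mm; cassette within 30 mm of its start (all of step 1 and distance between loaded0_mid and cell0 below 0.008 m and angle between each of loaded0_mid, loaded1_mid, loaded2_mid, loaded3_mid, loaded4_mid, loaded5_mid's own z axis and vertical below 0.12 rad and distance between loaded1_mid and cell1 below 0.008 m and distance between loaded2_mid and cell2 below 0.008 m and distance between loaded3_mid and cell3 below 0.008 m and distance between loaded4_mid and cell4 below 0.008 m and distance between loaded5_mid and cell5 below 0.008 m and angle between each of spare0_mid, spare1_mid, spare2_mid, spare3_mid, spare4_mid's own z axis and vertical below 0.15 rad and value of joint nut above 0.95 rad and value of joint click below 0.08 rad and value of joint start below 0.002 m); the robot touches nothing.
It fails at once if a vial that was already in the crate is lifted out or shifted by more than 20 mm (distance of any of loaded0_mid, loaded1_mid, loaded2_mid, loaded3_mid, loaded4_mid, loaded5_mid from where it was at the start of the episode above 0.02 m).
It fails at once if the wrench is forced on well past its click (bent by more than 0.4 rad) (value of joint click above 0.4 rad).
It fails at once if the shaker is started while the clamp nut is still loose (value of joint start above 0.003 m and value of joint nut below 0.95 rad).
It fails at once if the cassette is disturbed by more than 30 mm (distance of cassette from where it was at the start of the episode above 0.03 m).
Of loaded0, loaded1, loaded2, loaded3, loaded4, loaded5 only 1 to 3 are there at a start; the rules pass over those that are not, and their reading is None.
At some moment in a run one of spare0, spare1, spare2, spare3, spare4 may be knocked a few centimetres aside while the robot is not near it.
It also fails if it takes over 210 s, if anything falls off the work surface, if the arm or the gripper's body presses on something with over 40 N, if the wrist force passes 120 N, or if a joint passes its speed limit or range.

## Working session

There is one attempt and no reset: what is moved stays moved. The work goes in short steps, Python scripts to look and compute and a shell command to move; the robot and the scene stay as the last step left them, time stands still between calls to the robot, and variables do not carry over. Pictures are saved under pics/ and viewed, and the job is handed in when it is done.

```bash
ls; mkdir -p pics; python3 - <<'E'
from rig import env,cams,workorder
import cv2
print(env.sense()); print(env.grasp_offset)
for n in ["scene","top","wrist"]:
    p=cams.camera_params(n); print(n,p["camera_matrix"].round(1).tolist(),p["T"].round(3).tolist())
    cv2.imwrite(f"pics/{n}0.png",cams.grab_frame(n)[:,:,::-1])
E
```

```text
pics
{'time': 0.0, 'q': array([-1.32911718e+00,  2.45789623e-01,  1.55898376e+00, -2.85908284e-05,
        1.33867156e+00, -1.74063673e-01]), 'joint_velocities': array([ 0.00179276, -0.00020422,  0.00076085, -0.00058985,  0.00071808,
       -0.0009522 ]), 'tau': array([-3.96080013e-04, -4.15836883e+01, -3.14602840e+01,  6.84739742e-02,
        3.32634011e-02, -1.38143914e-04]), 'tcp_pos': array([ 0.26239303, -0.59404609,  0.20437726]), 'orientation': array([-3.14129926e+00,  1.82910734e-03, -1.15504664e+00]), 'wrist_force': array([-0.27515505, -0.11175435,  0.24950605]), 'torque': array([-0.03062002, -0.0125401 ,  0.01137023]), 'width': 0.0936394831979205}
0.0188
scene [[376.6, 0.0, 252.7], [0.0, 376.6, 195.0], [0.0, 0.0, 1.0]] [[0.278, 0.577, -0.768, 1.36], [0.96, -0.181, 0.212, -0.29], [-0.016, -0.796, -0.605, 0.79], [0.0, 0.0, 0.0, 1.0]]
top [[387.1, 0.0, 258.2], [0.0, 387.1, 192.9], [0.0, 0.0, 1.0]] [[0.016, -0.997, 0.082, 0.39], [-1.0, -0.017, -0.008, -0.046], [0.009, -0.082, -0.997, 1.185], [0.0, 0.0, 0.0, 1.0]]
wrist [[286.9, 0.0, 256.6], [0.0, 286.9, 195.0], [0.0, 0.0, 1.0]] [[0.404, -0.883, -0.238, 0.331], [-0.915, -0.39, -0.102, -0.564], [-0.003, 0.259, -0.966, 0.384], [0.0, 0.0, 0.0, 1.0]]
```

View pics/top0.png

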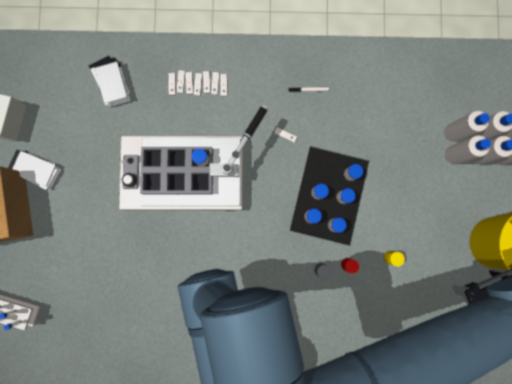

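View pics/scene0.png

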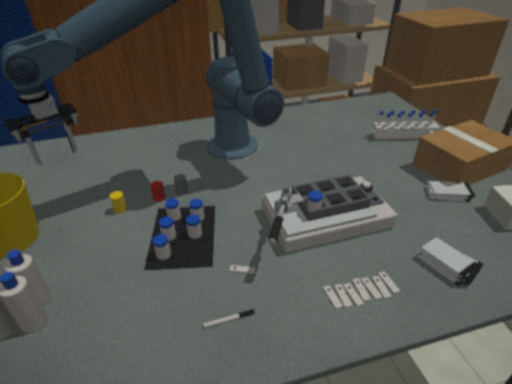

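View pics/wrist0.png

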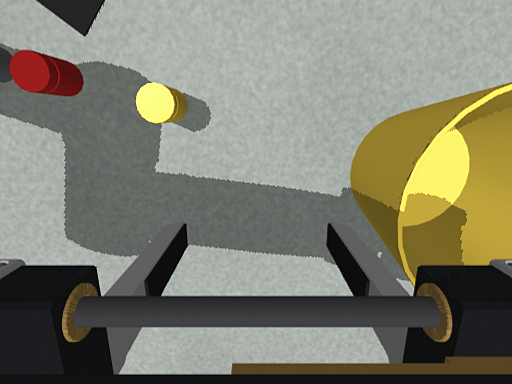

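```bash
cat > h.py <<'E'
from rig import env,cams,workorder
import cv2,numpy as np
from scipy.spatial.transform import Rotation as R
def ray(name,uv,z,P=None):
    P=P or cams.camera_params(name);K=P["camera_matrix"];T=P["T"]
    d=T[:3,:3]@np.linalg.solve(K,[uv[0],uv[1],1.]);o=T[:3,3]
    return o+d*(z-o[2])/d[2]
def proj(name,X,P=None):
    P=P or cams.camera_params(name);T=P["T"]
    c=T[:3,:3].T@(np.array(X)-T[:3,3]);u=P["camera_matrix"]@c
    return u[:2]/u[2]
def blue(img):
    h=cv2.cvtColor(img,cv2.COLOR_RGB2HSV)
    return cv2.inRange(h,(105,120,60),(125,255,255))
def blobs(m,amin=60):
    n,l,s,c=cv2.connectedComponentsWithStats(m)
    return [(c[i].round(1).tolist(),int(s[i,4]),s[i,:4].tolist()) for i in range(1,n) if s[i,4]>=amin]
def st():
    s=env.sense();print("t%.2f tcp %s rpy %s F %s w %.4f"%(s["time"],s["tcp_pos"].round(4),s["orientation"].round(4),s["wrist_force"].round(1),s["width"]));return s
def togo(tgt,yaw=None):
    s=st();Rm=R.from_euler("xyz",s["orientation"])
    d=Rm.inv().apply(np.array(tgt)-s["tcp_pos"])*100
    print("shift cm",d.round(2))
    if yaw is not None:
        rv=(Rm.inv()*R.from_euler("xyz",[np.pi,0,yaw])).as_rotvec();print("dr",rv.round(3))
E
python3 - <<'E'
from h import *
a=cams.grab_frame("top");b=cams.grab_frame("scene")
np.save("top0.npy",a)
for nm,im,(x,y,w,h) in (("tc",a,(105,95,280,160)),("sc",b,(130,160,280,130))):
    k=800/w
    cv2.imwrite(f"pics/{nm}.png",cv2.resize(im[y:y+h,x:x+w],None,fx=k,fy=k,interpolation=cv2.INTER_CUBIC)[:,:,::-1])
for c,A,bb in blobs(blue(a)): print("top",c,A,bb,ray("top",c,.065)[:2].round(4))
for c,A,bb in blobs(blue(b),20): print("sc",c,A,bb)
E
```

```text
top [482.4, 118.4] 112 [475, 113, 15, 11] [ 0.7149 -0.7155]
top [506.6, 119.4] 90 [501, 114, 11, 11] [ 0.7132 -0.7875]
top [483.5, 143.8] 115 [476, 139, 15, 10] [ 0.6385 -0.7163]
top [507.0, 144.7] 79 [502, 139, 10, 11] [ 0.637  -0.7859]
top [198.7, 155.8] 196 [192, 149, 16, 15] [0.588  0.1215]
top [355.6, 170.7] 200 [348, 163, 16, 17] [ 0.552  -0.3378]
top [321.2, 190.3] 198 [314, 183, 16, 16] [ 0.4927 -0.2373]
top [347.9, 195.2] 200 [341, 187, 15, 17] [ 0.4797 -0.3151]
top [314.1, 215.5] 198 [307, 208, 15, 16] [ 0.4192 -0.2169]
top [338.9, 224.5] 199 [332, 217, 15, 16] [ 0.3944 -0.2887]
sc [267.3, 65.4] 170 [261, 51, 11, 34]
sc [45.9, 134.9] 121 [31, 127, 32, 14]
sc [314.8, 195.2] 132 [308, 190, 15, 12]
sc [171.4, 202.6] 106 [166, 198, 12, 11]
sc [195.5, 203.4] 106 [190, 199, 13, 10]
sc [192.2, 219.2] 137 [185, 214, 15, 12]
sc [165.3, 221.6] 146 [158, 216, 16, 12]
sc [159.5, 239.6] 162 [152, 233, 16, 14]
sc [14.7, 256.9] 167 [7, 250, 16, 15]
sc [7.9, 279.7] 192 [0, 272, 17, 17]
```

View pics/tc.png

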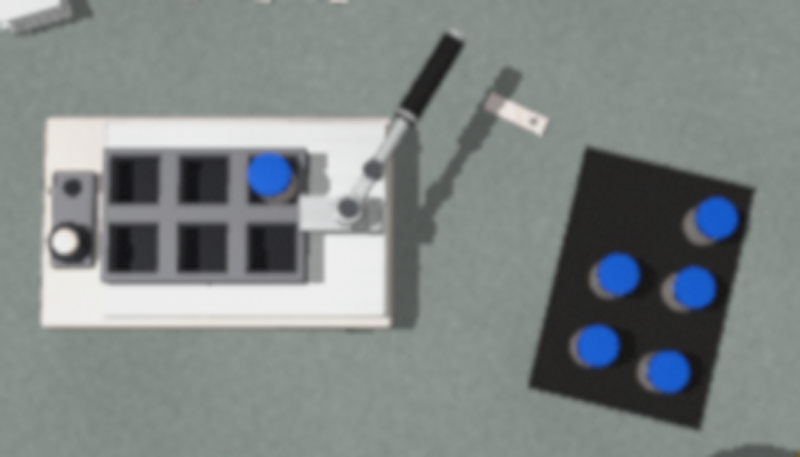

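View pics/sc.png

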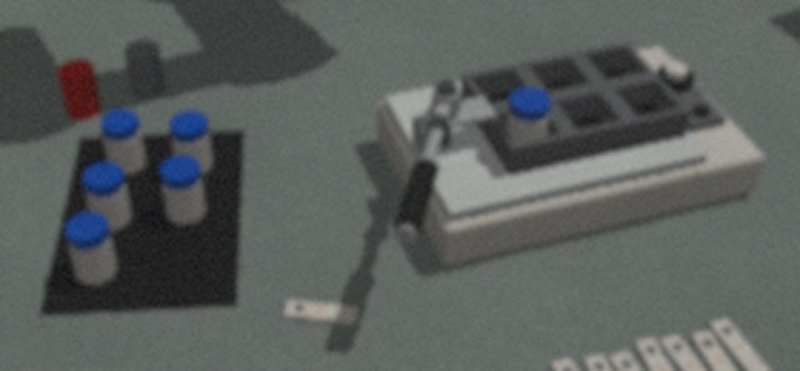

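Candidates for spares: five blue caps on the mat at top pixels (356,171), (321,190), (348,195), (314,216) and (339,225). The lookalikes are the grey, red and yellow vials at (322,269), (351,266) and (397,258), and the big blue-capped bottles at x>470. I choose the five on the mat. The crate has one vial, in cell 3 at (200,157), so all five spares are needed. The cassette is at (287,134).

```bash
python3 - <<'E'
from h import *
togo([.394,-.289,.2],0.0)
E
```

```text
t0.25 tcp [ 0.2625 -0.5943  0.2049] rpy [-3.1414e+00  9.0000e-04 -1.1550e+00] F [-0.4  0.5  0.3] w 0.0940
shift cm [-22.62 -24.36   0.52]
dr [-1.000e-03  1.000e-03 -1.155e+00]
```

```bash
python3 -m handwheel '{"translation":[[-22.6,-24.4,0.5],[-22.6,-24.4,0.5],[-22.6,-24.4,0.5],[-22.6,-24.4,0.5],[-22.6,-24.4,0.5]],"dr":[[0,0,-1.155],[0,0,-1.155],[0,0,-1.155],[0,0,-1.155],[0,0,-1.155]],"fingers":[0.64,0.64,0.64,0.64,0.64]}' 15; python3 - <<'E'
from h import *
togo([.394,-.289,.2],0.0)
E
```

```text
time: 0.67
tcp_pos: [0.3455, -0.4015, 0.2021]
orientation: [-3.141, 0.0, -0.524]
wrist_force: [1.1, -0.8, 0.4]
width: 0.064
t0.67 tcp [ 0.3455 -0.4015  0.2021] rpy [-3.1414  0.     -0.5245] F [ 1.1 -0.8  0.4] w 0.0640
shift cm [ -1.44 -12.17   0.21]
dr [-0.    -0.    -0.524]
```

```bash
python3 -m handwheel '{"translation":[[-1.4,-12.2,0.2],[-1.4,-12.2,0.2],[-1.4,-12.2,0.2],[-1.4,-12.2,0.2],[-1.4,-12.2,0.2]],"dr":[[0,0,-0.524],[0,0,-0.524],[0,0,-0.524],[0,0,-0.524],[0,0,-0.524]],"fingers":[0.64,0.64,0.64,0.64,0.64]}' 15; python3 - <<'E'
from h import *
togo([.394,-.289,.2],0.0)
P=cams.camera_params("wrist");im=cams.grab_frame("wrist")
cv2.imwrite("pics/w1.png",im[:,:,::-1])
for c,A,bb in blobs(blue(im)): print(c,A,bb,ray("wrist",c,.065,P)[:2].round(4))
E
```

```text
time: 1.08
tcp_pos: [0.3954, -0.2893, 0.2004]
orientation: [3.141, -0.0, 0.001]
wrist_force: [0.8, -0.3, 0.5]
width: 0.06
t1.08 tcp [ 0.3954 -0.2893  0.2004] rpy [ 3.1413e+00 -1.0000e-04  7.0000e-04] F [ 0.8 -0.3  0.5] w 0.0600
shift cm [-0.14 -0.03  0.04]
dr [ 0.    -0.     0.001]
[281.5, 120.4] 1267 [262, 100, 40, 41] [ 0.4214 -0.2162]
[348.1, 139.9] 1266 [328, 120, 41, 40] [ 0.4938 -0.2365]
[257.8, 185.8] 1089 [240, 168, 37, 37] [ 0.3963 -0.2875]
[331.5, 207.6] 1082 [313, 190, 38, 37] [ 0.4811 -0.3132]
[390.2, 226.0] 1084 [371, 209, 39, 36] [ 0.5513 -0.3357]
```

View pics/w1.png

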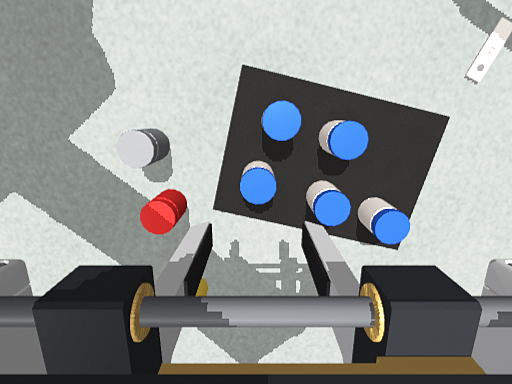

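```bash
python3 -m handwheel '{"translation":[[0.1,-0.1,5],[0.1,-0.1,9],[0.1,-0.1,13],[0.1,-0.1,16.2],[0.1,-0.1,16.2]],"dr":[[0,0,0],[0,0,0],[0,0,0],[0,0,0],[0,0,0]],"fingers":[0.64,0.64,0.64,0.64,0.64]}' 15; python3 -m handwheel '{"translation":[[0,0,0],[0,0,0],[0,0,0],[0,0,0]],"dr":[[0,0,0],[0,0,0],[0,0,0],[0,0,0]],"fingers":[0.3,0.3,0.3,0.3]}' 15
```

```text
time: 1.55
tcp_pos: [0.3909, -0.2863, 0.031]
orientation: [-3.13, 0.01, -0.011]
wrist_force: [-0.5, 1.2, -0.2]
width: 0.0605
time: 1.88
tcp_pos: [0.3974, -0.2924, 0.0414]
orientation: [3.137, -0.004, -0.007]
wrist_force: [-0.9, -1.0, 3.7]
width: 0.0419
```

```bash
python3 -m handwheel '{"translation":[[0,0,0],[0,0,0],[0,0,-3],[0,0,-7],[0,0,-11]],"dr":[[0,0,0],[0,0,0],[0,0,0],[0,0,0],[0,0,0]],"fingers":[0.3,0.3,0.3,0.3,0.3]}' 25;  python3 - <<'E'
from h import *
st()
togo([.50,.1,.25],0)
E
```

```text
time: 2.3
tcp_pos: [0.3952, -0.2893, 0.1497]
orientation: [-3.14, 0.001, -0.006]
wrist_force: [0.8, -2.3, 0.2]
width: 0.0412
t2.30 tcp [ 0.3952 -0.2893  0.1497] rpy [-3.1405e+00  8.0000e-04 -6.2000e-03] F [ 0.8 -2.3  0.2] w 0.0412
t2.30 tcp [ 0.3952 -0.2893  0.1497] rpy [-3.1405e+00  8.0000e-04 -6.2000e-03] F [ 0.8 -2.3  0.2] w 0.0412
shift cm [ 10.23 -39.    -9.99]
dr [-0.001  0.001 -0.006]
```

```bash
python3 -m handwheel '{"translation":[[0,0,-4],[1,-4,-8],[2.5,-8,-10],[3.5,-12,-10],[4.6,-16,-10]],"dr":[[0,0,0],[0,0,0],[0,0,0],[0,0,0],[0,0,0]],"fingers":[0.3,0.3,0.3,0.3,0.3]}' 25; python3 -m handwheel '{"translation":[[1.1,-4,0],[2.2,-8,0],[3.3,-12,0],[4.4,-16,0],[5.5,-20,0]],"dr":[[0,0,0],[0,0,0],[0,0,0],[0,0,0],[0,0,0]],"fingers":[0.3,0.3,0.3,0.3,0.3]}' 25;python3 -m handwheel '{"translation":[[0,-2,0],[0,-3,0],[0,-3,0],[0,-3,0]],"dr":[[0,0,0],[0,0,0],[0,0,0],[0,0,0]],"fingers":[0.3,0.3,0.3,0.3]}' 25;  python3 - <<'E'
from h import *
togo([.50,.1,.25],0)
P=cams.camera_params("wrist");im=cams.grab_frame("wrist");np.save("w2.npy",im);np.savez("w2P.npz",**P)
cv2.imwrite("pics/w2.png",im[:,:,::-1])
E
```

```text
time: 2.72
tcp_pos: [0.4392, -0.1469, 0.2513]
orientation: [3.138, -0.006, -0.008]
wrist_force: [0.8, -0.4, -1.4]
width: 0.0416
time: 3.13
tcp_pos: [0.4942, 0.0544, 0.2486]
orientation: [3.141, -0.002, -0.006]
wrist_force: [-0.2, -1.0, -0.3]
width: 0.0414
time: 3.47
tcp_pos: [0.4941, 0.0817, 0.2478]
orientation: [3.141, -0.001, -0.006]
wrist_force: [-0.1, 0.2, -2.0]
width: 0.0416
t3.47 tcp [0.4941 0.0817 0.2478] rpy [ 3.141e+00 -6.000e-04 -5.700e-03] F [-0.1  0.2 -2. ] w 0.0416
shift cm [ 0.58 -1.83 -0.22]
dr [ 0.001 -0.001 -0.006]
```

View pics/w2.png

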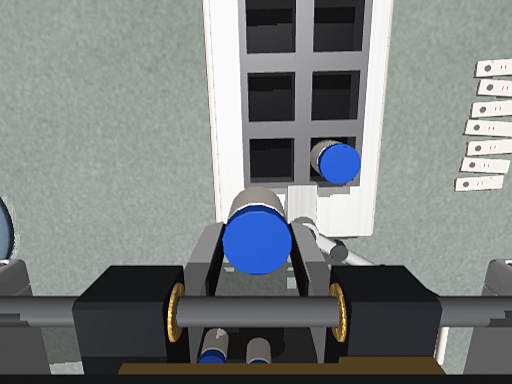

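```bash
python3 - <<'E'
from h import *
im=np.load("w2.npy")
c=im[0:200,200:400];cv2.imwrite("pics/w2c.png",cv2.resize(c,None,fx=3,fy=3,interpolation=cv2.INTER_NEAREST)[:,:,::-1])
g=cv2.cvtColor(im,cv2.COLOR_RGB2GRAY)
print(g[97,235:385].tolist()); print(g[0:200,271].tolist())
E
```

```text
[250, 250, 250, 251, 255, 237, 157, 148, 152, 153, 153, 155, 170, 50, 30, 39, 37, 41, 39, 38, 38, 38, 40, 38, 40, 38, 39, 39, 38, 41, 39, 39, 38, 39, 39, 37, 38, 38, 36, 40, 40, 36, 38, 38, 37, 37, 40, 38, 37, 38, 38, 37, 38, 37, 37, 37, 33, 46, 44, 26, 153, 155, 148, 149, 147, 147, 147, 147, 148, 147, 147, 147, 146, 147, 147, 152, 130, 42, 29, 33, 34, 35, 33, 34, 34, 36, 32, 32, 34, 33, 33, 33, 34, 33, 33, 32, 31, 34, 33, 33, 31, 32, 32, 31, 31, 32, 31, 33, 30, 31, 32, 31, 31, 30, 30, 45, 45, 45, 45, 43, 46, 42, 37, 70, 141, 139, 136, 136, 136, 131, 118, 249, 251, 244, 243, 245, 246, 246, 246, 243, 244, 244, 245, 246, 246, 244, 248, 227, 230, 216]
[40, 41, 39, 42, 42, 40, 41, 42, 34, 23, 21, 23, 20, 22, 21, 21, 22, 21, 23, 21, 22, 21, 22, 23, 15, 46, 63, 59, 59, 56, 56, 58, 57, 56, 56, 56, 56, 55, 56, 55, 55, 54, 53, 54, 53, 53, 53, 53, 53, 53, 52, 48, 56, 138, 175, 168, 167, 165, 165, 166, 167, 166, 164, 164, 165, 163, 164, 163, 162, 163, 167, 155, 95, 29, 40, 40, 28, 18, 21, 19, 23, 22, 21, 21, 22, 23, 21, 19, 22, 20, 17, 33, 42, 41, 39, 40, 40, 38, 39, 38, 37, 39, 38, 37, 38, 37, 36, 36, 36, 37, 36, 37, 37, 36, 36, 35, 35, 36, 36, 33, 24, 106, 152, 146, 143, 142, 142, 144, 141, 142, 139, 140, 141, 139, 141, 140, 141, 149, 103, 2, 17, 20, 16, 20, 17, 19, 18, 19, 25, 31, 31, 31, 29, 30, 29, 28, 29, 28, 29, 29, 30, 28, 27, 29, 28, 29, 28, 28, 28, 27, 28, 28, 28, 29, 26, 27, 27, 51, 68, 66, 64, 58, 105, 135, 129, 128, 128, 125, 150, 169, 155, 137, 137, 136, 138, 138, 139, 139, 140, 139]
```

View pics/w2c.png

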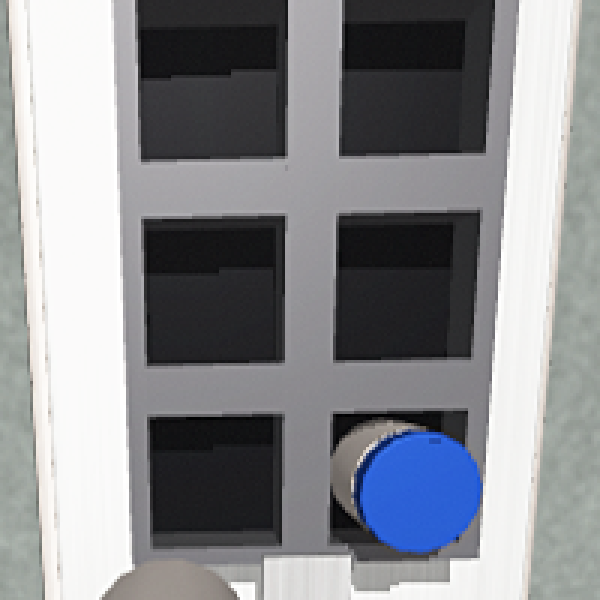

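```bash
python3 - <<'E'
from h import *
im=np.load("w2.npy");P=dict(np.load("w2P.npz"))
g=cv2.cvtColor(im,cv2.COLOR_RGB2GRAY);m=(g<85).astype(np.uint8);m[185:]=0;m[:,:235]=0;m[:,368:]=0
cs,_=cv2.findContours(m,cv2.RETR_EXTERNAL,cv2.CHAIN_APPROX_NONE)
C=[]
for c in cs:
    if cv2.contourArea(c)<1200: continue
    W=np.array([ray("w",p[0],.104,P)[:2]*1000 for p in c],np.float32)
    (cx,cy),(w,h),a=cv2.minAreaRect(W)
    print(cv2.boundingRect(c),"ctr",round(cx,1),round(cy,1),"size",round(w,1),round(h,1),"ang",round(a,2),"bb",W.min(0).round(1),W.max(0).round(1))
# blue cap loaded
for c,A,bb in blobs(blue(im)): print(c,A,ray("w",c,.136,P).round(4))
E
```

```text
(249, 138, 46, 45) ctr 510.9 110.9 size 50.0 49.4 ang 0.91 bb [485.6  85.9] [535.7 135.7]
(248, 72, 47, 50) ctr 509.6 178.9 size 49.6 49.2 ang 1.28 bb [485. 154.] [535.  203.6]
(311, 70, 49, 50) ctr 577.8 180.0 size 50.0 49.7 ang 0.85 bb [552.5 155.5] [603.1 205. ]
(313, 0, 52, 52) ctr 576.9 246.5 size 49.6 46.3 ang 0.87 bb [551.8 223.3] [601.9 269.3]
(246, 0, 50, 54) ctr 508.8 245.6 size 47.8 49.7 ang 89.67 bb [483.9 221.9] [533.7 269.7]
[339.0, 163.2] 1351 [0.578  0.1121 0.136 ]
[256.7, 239.9] 3840 [0.4935 0.028  0.136 ]
[212.0, 356.8] 280 [ 0.4372 -0.1281  0.136 ]
```

```bash
python3 - <<'E'
from h import *
P=dict(np.load("w2P.npz"))
for z in (.270,.275,.280): print(ray("w",[256.7,239.9],z,P).round(4), ray("w",[256.7,239.9],z,P)-[.4941,.0817,0])
togo([.5108,.1109,.25],.0175)
E
```

```text
[0.4937 0.0875 0.27  ] [-0.00040276  0.00579147  0.27      ]
[0.4937 0.0897 0.275 ] [-0.00039464  0.00801067  0.275     ]
[0.4937 0.0919 0.28  ] [-0.00038652  0.01022988  0.28      ]
t3.52 tcp [0.4942 0.0811 0.2477] rpy [ 3.1411e+00 -5.0000e-04 -7.0000e-03] F [ 0.1  0.  -0.8] w 0.0418
shift cm [ 1.64 -2.99 -0.23]
dr [ 0.001 -0.001 -0.025]
```

```bash
python3 - <<'E'
from h import *
im=np.load("w2.npy");P=dict(np.load("w2P.npz"))
c=im[170:300,190:330];cv2.imwrite("pics/w2d.png",cv2.resize(c,None,fx=5,fy=4.5,interpolation=cv2.INTER_NEAREST)[:,:,::-1])
m=blue(im);cs,_=cv2.findContours(m[180:300,200:320],cv2.RETR_EXTERNAL,cv2.CHAIN_APPROX_NONE)
c=max(cs,key=cv2.contourArea);print(cv2.boundingRect(c),cv2.fitEllipse(c))
print(im[185:285,257].tolist()[::2])
T=P["T"];print(T.round(3))
E
```

```text
(22, 25, 70, 70) ((56.72838592529297, 59.907989501953125), (68.93678283691406, 69.13048553466797), 20.442733764648438)
[[129, 128, 132], [155, 147, 140], [156, 148, 142], [155, 147, 141], [155, 148, 142], [155, 149, 142], [157, 150, 144], [156, 150, 143], [150, 143, 137], [255, 253, 249], [37, 63, 125], [19, 48, 116], [21, 48, 115], [54, 102, 208], [46, 100, 219], [44, 97, 215], [43, 96, 214], [43, 95, 213], [43, 96, 214], [43, 97, 214], [43, 96, 214], [43, 96, 214], [42, 95, 212], [43, 96, 212], [42, 96, 212], [42, 95, 213], [42, 95, 212], [43, 96, 212], [43, 96, 214], [44, 97, 214], [44, 97, 214], [43, 96, 213], [43, 97, 213], [43, 96, 213], [42, 95, 211], [42, 95, 212], [43, 94, 212], [43, 95, 212], [44, 96, 212], [43, 95, 213], [44, 95, 212], [43, 94, 212], [43, 94, 212], [42, 94, 213], [30, 73, 183], [86, 92, 91], [98, 102, 98], [92, 97, 93], [90, 94, 90], [84, 88, 84]]
[[ 1.    -0.006 -0.001  0.494]
 [-0.006 -0.966 -0.259  0.157]
 [ 0.001  0.259 -0.966  0.427]
 [ 0.     0.     0.     1.   ]]
```

View pics/w2d.png

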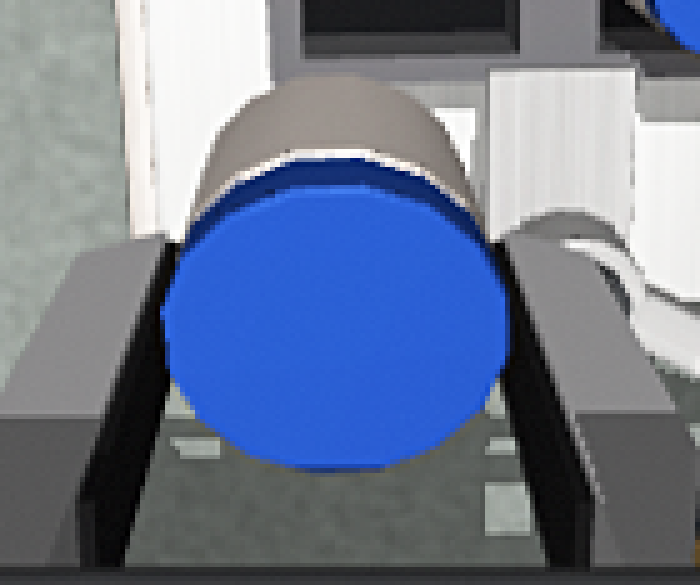

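```bash
cat >> h.py <<'E'
def capfit(im,amin=400):
    h=cv2.cvtColor(im,cv2.COLOR_RGB2HSV);m=cv2.inRange(h,(105,120,165),(125,255,255))
    cs,_=cv2.findContours(m,cv2.RETR_EXTERNAL,cv2.CHAIN_APPROX_NONE);out=[]
    for c in cs:
        if cv2.contourArea(c)<amin: continue
        (cx,cy),(a,b),t=cv2.fitEllipse(c);out.append((cx,cy,max(a,b)+1,min(a,b)+1))
    return out
def held(im,P,D=.042):
    K=P["camera_matrix"];T=P["T"]
    for cx,cy,a,b in capfit(im):
        z=D*K[0,0]/a;p=T[:3,:3]@(z*np.linalg.solve(K,[cx,cy,1.]))+T[:3,3]
        print("cap",round(cx,1),round(cy,1),round(a,1),round(b,1),p.round(4))
E
python3 - <<'E'
from h import *
P=dict(np.load("w2P.npz"));held(np.load("w2.npy"),P)
im=cv2.imread("pics/w1.png")[:,:,::-1]
P["T"]=P["T"].copy();P["T"][:3,3]+=np.array([.3954,-.2893,.2004])-[.4941,.0817,.2478];held(im,P)
E
```

```text
cap 256.6 242.3 69.0 63.9 [0.4936 0.0842 0.2661]
cap 339.9 163.6 41.6 38.6 [0.5779 0.1122 0.1395]
cap 391.8 226.7 36.4 33.4 [ 0.5506 -0.3358  0.0701]
cap 332.2 208.1 36.8 34.3 [ 0.4811 -0.3137  0.0677]
cap 257.6 185.6 36.7 36.6 [ 0.3962 -0.2885  0.0602]
cap 348.6 139.9 40.5 37.3 [ 0.4908 -0.2363  0.0778]
cap 281.3 120.3 40.7 39.0 [ 0.421  -0.2162  0.0743]
```

```bash
python3 - <<'E'
from h import *
s=st();im=cams.grab_frame("scene");t=cams.grab_frame("top")
p=s["tcp_pos"]
for dz in (-.047,-.036,0,.015,.026): print(dz,proj("scene",p+[0,.002,dz]).round(1),proj("top",p+[0,.002,dz]).round(1))
u=proj("scene",p).astype(int);x,y=u-[60,45]
cv2.imwrite("pics/s3.png",cv2.resize(im[y:y+90,x:x+120],None,fx=6,fy=6,interpolation=cv2.INTER_NEAREST)[:,:,::-1]);print(x,y)
for b in capfit(im,40):print(b)
E
```

```text
t3.52 tcp [0.4942 0.0811 0.2477] rpy [ 3.1411e+00 -5.0000e-04 -7.0000e-03] F [ 0.1  0.  -0.8] w 0.0418
-0.047 [296.4 161.5] [205.  182.9]
-0.036 [296.6 158.2] [204.5 182.5]
0 [297.2 147.4] [202.6 180.9]
0.015 [297.5 142.8] [201.7 180.2]
0.026 [297.7 139.3] [201.1 179.6]
236 102
```

View pics/s3.png

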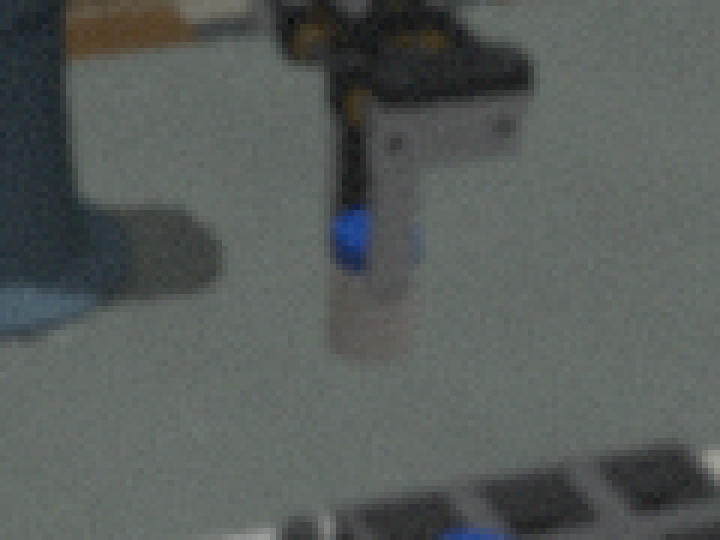

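```bash
python3 -m handwheel '{"translation":[[1.0,-1.5,2],[1.6,-2.5,4],[1.7,-2.65,6],[1.7,-2.65,7.5],[1.7,-2.65,7.8]],"dr":[[0,0,-0.025],[0,0,-0.025],[0,0,-0.025],[0,0,-0.025],[0,0,-0.025]],"fingers":[0.3,0.3,0.3,0.3,0.3]}' 25;python3 -m handwheel '{"translation":[[0,0,0],[0,0,0],[0,0,0],[0,0,0]],"dr":[[0,0,0],[0,0,0],[0,0,0],[0,0,0]],"fingers":[0.3,0.3,0.3,0.3]}' 25;  python3 - <<'E'
from h import *
togo([.5112,.1074,.109],.0175)
P=cams.camera_params("wrist");im=cams.grab_frame("wrist")
cv2.imwrite("pics/w4.png",im[:,:,::-1]);held(im,P)
E
```

```text
time: 4.03
tcp_pos: [0.5096, 0.1074, 0.1662]
orientation: [3.142, 0.006, 0.017]
wrist_force: [-0.7, -0.3, -1.9]
width: 0.0415
time: 4.37
tcp_pos: [0.5123, 0.1082, 0.1709]
orientation: [3.142, -0.003, 0.018]
wrist_force: [0.2, -0.5, -0.6]
width: 0.0412
t4.37 tcp [0.5123 0.1082 0.1709] rpy [ 3.1416e+00 -2.6000e-03  1.8500e-02] F [ 0.2 -0.5 -0.6] w 0.0412
shift cm [-0.13  0.08  6.18]
dr [ 0.    -0.003  0.001]
cap 256.5 242.2 69.2 63.6 [0.5116 0.1109 0.1896]
cap 341.7 214.2 52.8 48.3 [0.5795 0.1111 0.1343]
```

View pics/w4.png

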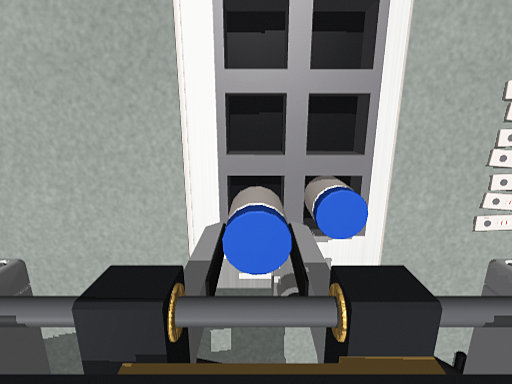

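```bash
python3 -m handwheel '{"translation":[[-0.1,0,1],[-0.1,0,2],[-0.1,0,2.8],[-0.1,0,3.3],[-0.1,0,3.6]],"dr":[[0,0,0],[0,0,0],[0,0,0],[0,0,0],[0,0,0]],"fingers":[0.3,0.3,0.3,0.3,0.3]}' 25;python3 -m handwheel '{"translation":[[0,0,0.3],[0,0,0.6],[0,0,0.8],[0,0,1],[0,0,1]],"dr":[[0,0,0],[0,0,0],[0,0,0],[0,0,0],[0,0,0]],"fingers":[0.3,0.3,0.3,0.3,0.3]}' 25;  python3 - <<'E'
from h import *
st()
E
```

```text
time: 4.83
tcp_pos: [0.5095, 0.1085, 0.1317]
orientation: [-3.142, 0.003, 0.019]
wrist_force: [0.4, -0.7, -1.6]
width: 0.0417
time: 5.25
tcp_pos: [0.5103, 0.1085, 0.1231]
orientation: [3.142, 0.0, 0.019]
wrist_force: [0.8, 0.6, -0.7]
width: 0.0419
t5.25 tcp [0.5103 0.1085 0.1231] rpy [3.1416e+00 3.0000e-04 1.9000e-02] F [ 0.8  0.6 -0.7] w 0.0419
```

```bash
python3 -m handwheel '{"translation":[[0,0,0.2],[0,0,0.4],[0,0,0.6],[0,0,0.6]],"dr":[[0,0,0],[0,0,0],[0,0,0],[0,0,0]],"fingers":[0.3,0.3,0.3,0.3]}' 25;python3 -m handwheel '{"translation":[[0,0,0.2],[0,0,0.4],[0,0,0.4]],"dr":[[0,0,0],[0,0,0],[0,0,0]],"fingers":[0.3,0.3,0.3]}' 25
```

```text
time: 5.58
tcp_pos: [0.5101, 0.1085, 0.1169]
orientation: [3.142, 0.001, 0.019]
wrist_force: [0.3, 1.0, -1.4]
width: 0.0418
time: 5.83
tcp_pos: [0.5101, 0.1085, 0.1129]
orientation: [-3.142, 0.001, 0.019]
wrist_force: [0.2, -0.5, 0.2]
width: 0.0414
```

```bash
python3 -m handwheel '{"translation":[[0,0,0.1],[0,0,0.2],[0,0,0.3],[0,0,0.3]],"dr":[[0,0,0],[0,0,0],[0,0,0],[0,0,0]],"fingers":[0.3,0.3,0.3,0.3]}' 25
```

```text
time: 6.17
tcp_pos: [0.5106, 0.1086, 0.1124]
orientation: [3.142, 0.001, 0.019]
wrist_force: [-6.9, 0.6, 11.0]
width: 0.0417
```

```bash
python3 -m handwheel '{"translation":[[0,0,0.1],[0,0,0.1],[0,0,0],[0,0,-2],[0,0,-4]],"dr":[[0,0,0],[0,0,0],[0,0,0],[0,0,0],[0,0,0]],"fingers":[0.56,0.56,0.56,0.56,0.56]}' 25;python3 -m handwheel '{"translation":[[0,0,-4],[0,0,-8],[0,4,-11],[0,8,-12],[0,11,-12]],"dr":[[0,0,0],[0,0,0],[0,0,0],[0,0,0],[0,0,0]],"fingers":[0.64,0.64,0.64,0.64,0.64]}' 25; python3 - <<'E'
from h import *
st()
P=cams.camera_params("wrist");im=cams.grab_frame("wrist")
cv2.imwrite("pics/w5.png",im[:,:,::-1]);held(im,P)
for cx,cy,a,b in capfit(im): print(ray("w",(cx,cy),.136,P).round(4))
t=cams.grab_frame("top")
for c in capfit(t,60): print(np.round(c,1),ray("top",c[:2],.065)[:2].round(4),ray("top",c[:2],.136)[:2].round(4))
E
```

```text
time: 6.58
tcp_pos: [0.5092, 0.1085, 0.1494]
orientation: [-3.141, 0.004, 0.019]
wrist_force: [1.0, -0.5, 0.8]
width: 0.0528
time: 7.0
tcp_pos: [0.5141, -0.0028, 0.2746]
orientation: [3.14, -0.007, 0.021]
wrist_force: [0.2, 0.8, -0.6]
width: 0.0601
t7.00 tcp [ 0.5141 -0.0028  0.2746] rpy [ 3.1397 -0.0071  0.021 ] F [ 0.2  0.8 -0.6] w 0.0601
cap 321.0 80.4 42.5 39.1 [0.5758 0.1098 0.1511]
cap 254.4 77.1 42.3 39.3 [0.5099 0.1118 0.1482]
[0.579  0.1116 0.136 ]
[0.5099 0.1133 0.136 ]
[355.6 170.7  14.   12.5] [ 0.5521 -0.3377] [ 0.5418 -0.3192]
```

View pics/w5.png

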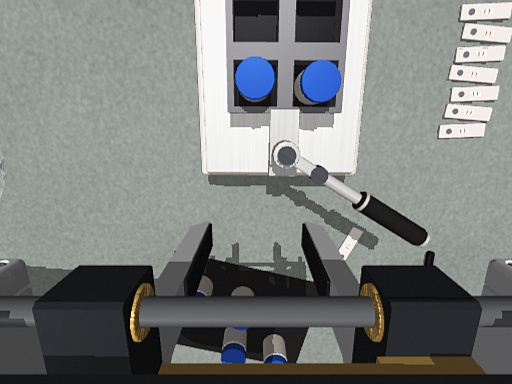

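```bash
python3 -m handwheel '{"translation":[[-2,4,0],[-4,8,2],[-6,12,4],[-8,16,6],[-9.5,20,8]],"dr":[[0,0,0],[0,0,0],[0,0,0],[0,0,0],[0,0,0]],"fingers":[0.64,0.64,0.64,0.64,0.64]}' 25;python3 -m handwheel '{"translation":[[-0.2,1.1,1],[-0.2,1.1,1],[-0.2,1.1,1],[-0.2,1.1,1],[-0.2,1.1,1]],"dr":[[0,0,0],[0,0,0],[0,0,0],[0,0,0],[0,0,0]],"fingers":[0.64,0.64,0.64,0.64,0.64]}' 25; cat > look.py <<'E'
import sys
from h import *
n=sys.argv[1];z=float(sys.argv[2])
s=st();P=cams.camera_params("wrist");im=cams.grab_frame("wrist");cv2.imwrite(f"pics/{n}.png",im[:,:,::-1])
for cx,cy,a,b in capfit(im,300):
    print("cap",round(cx),round(cy),round(a,1),ray("w",(cx,cy),z,P)[:2].round(4))
E
python3 look.py w6 .065
```

```text
time: 7.52
tcp_pos: [0.4304, -0.1781, 0.202]
orientation: [-3.141, -0.0, 0.02]
wrist_force: [0.6, -0.7, -0.4]
width: 0.0603
time: 7.93
tcp_pos: [0.4308, -0.1877, 0.1941]
orientation: [3.141, -0.001, 0.021]
wrist_force: [-0.6, 0.9, -0.8]
width: 0.0602
t7.93 tcp [ 0.4308 -0.1877  0.1941] rpy [ 3.1409e+00 -1.4000e-03  2.1400e-02] F [-0.6  0.9 -0.8] w 0.0602
cap 311 230 33.8 [ 0.4945 -0.236 ]
cap 248 212 36.3 [ 0.4212 -0.2155]
```

View pics/w6.png

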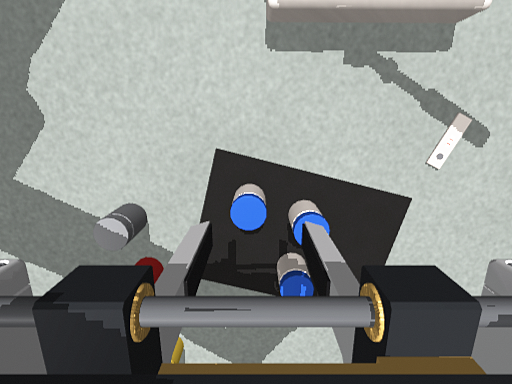

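```bash
python3 -m handwheel '{"translation":[[-1,2,2],[-1,2.8,5],[-1,2.8,9],[-1,2.8,12.5],[-1,2.8,14.6]],"dr":[[0,0,0],[0,0,0],[0,0,0],[0,0,0],[0,0,0]],"fingers":[0.64,0.64,0.64,0.64,0.64]}' 15;python3 -m handwheel '{"translation":[[0,0,0.5],[0,0,1],[0,0,1],[0,0,1],[0,0,1]],"dr":[[0,0,0],[0,0,0],[0,0,0],[0,0,0],[0,0,0]],"fingers":[0.64,0.64,0.64,0.64,0.64]}' 15
python3 -m handwheel '{"translation":[[0,0,0],[0,0,0],[0,0,0],[0,0,0],[0,0,0]],"dr":[[0,0,0],[0,0,0],[0,0,0],[0,0,0],[0,0,0]],"fingers":[0.3,0.3,0.3,0.3,0.3]}' 20
```

```text
time: 8.4
tcp_pos: [0.4193, -0.215, 0.0442]
orientation: [-3.139, 0.002, 0.02]
wrist_force: [0.1, 0.3, 0.3]
width: 0.0598
time: 8.82
tcp_pos: [0.4215, -0.2178, 0.0389]
orientation: [3.139, -0.003, 0.019]
wrist_force: [0.2, 0.4, -0.4]
width: 0.0602
time: 9.23
tcp_pos: [0.4206, -0.2173, 0.0376]
orientation: [3.141, -0.001, 0.019]
wrist_force: [0.2, -0.3, 3.2]
width: 0.0417
```

```bash
python3 -m handwheel '{"translation":[[0,0,-2],[0,0,-5],[0,0,-9],[1,-4,-13],[2,-8,-17]],"dr":[[0,0,0],[0,0,0],[0,0,0],[0,0,0],[0,0,0]],"fingers":[0.3,0.3,0.3,0.3,0.3]}' 25;python3 -m handwheel '{"translation":[[1,-4,-1],[2,-8,-1.5],[3,-12,-1.5],[4,-16,-1.5],[5,-20,-1.5]],"dr":[[0,0,0],[0,0,0],[0,0,0],[0,0,0],[0,0,0]],"fingers":[0.3,0.3,0.3,0.3,0.3]}' 25
python3 -m handwheel '{"translation":[[1,-4,0],[2,-8,0],[2.6,-10.5,1],[2.6,-11.3,3],[2.6,-11.3,5]],"dr":[[0,0,0],[0,0,0],[0,0,0],[0,0,0],[0,0,0]],"fingers":[0.3,0.3,0.3,0.3,0.3]}' 25; python3 -m handwheel '{"translation":[[0,0,0],[0,0,0],[0,0,0]],"dr":[[0,0,0],[0,0,0],[0,0,0]],"fingers":[0.3,0.3,0.3]}' 25;python3 - <<'E'
from h import *
togo([.5096,.1773,.112],.0175)
E
```

```text
time: 9.65
tcp_pos: [0.4334, -0.1587, 0.1867]
orientation: [3.141, -0.0, 0.016]
wrist_force: [0.6, 0.3, -1.2]
width: 0.0416
time: 10.07
tcp_pos: [0.4795, 0.0443, 0.2]
orientation: [3.141, -0.0, 0.019]
wrist_force: [1.5, -0.7, -1.3]
width: 0.0417
time: 10.48
tcp_pos: [0.5037, 0.1581, 0.1496]
orientation: [-3.141, -0.001, 0.023]
wrist_force: [0.3, -0.1, -1.6]
width: 0.0415
time: 10.73
tcp_pos: [0.504, 0.1554, 0.1508]
orientation: [-3.142, -0.001, 0.018]
wrist_force: [0.7, -0.5, 0.4]
width: 0.0417
t10.73 tcp [0.504  0.1554 0.1508] rpy [-3.1416e+00 -8.0000e-04  1.8400e-02] F [ 0.7 -0.5  0.4] w 0.0417
shift cm [ 0.6  -2.18  3.88]
dr [-0.    -0.001  0.001]
```

```bash
python3 -m handwheel '{"translation":[[0.4,-1.5,0],[0.6,-2.2,0],[0.6,-2.2,0],[0.6,-2.2,1],[0.6,-2.2,2]],"dr":[[0,0,0],[0,0,0],[0,0,0],[0,0,0],[0,0,0]],"fingers":[0.3,0.3,0.3,0.3,0.3]}' 25;python3 -m handwheel '{"translation":[[0,0,0.3],[0,0,0.6],[0,0,1],[0,0,1.3],[0,0,1.5]],"dr":[[0,0,0],[0,0,0],[0,0,0],[0,0,0],[0,0,0]],"fingers":[0.3,0.3,0.3,0.3,0.3]}' 25
```

```text
time: 11.15
tcp_pos: [0.5098, 0.1775, 0.1303]
orientation: [3.142, -0.002, 0.019]
wrist_force: [-0.3, -0.4, -1.7]
width: 0.0412
time: 11.57
tcp_pos: [0.5091, 0.1777, 0.1146]
orientation: [3.142, 0.0, 0.019]
wrist_force: [-0.6, 0.1, -1.8]
width: 0.0414
```

```bash
python3 -m handwheel '{"translation":[[0,0,0.15],[0,0,0.3],[0,0,0.4],[0,0,0.5],[0,0,0.5]],"dr":[[0,0,0],[0,0,0],[0,0,0],[0,0,0],[0,0,0]],"fingers":[0.3,0.3,0.3,0.3,0.3]}' 25
```

```text
time: 11.98
tcp_pos: [0.5091, 0.1779, 0.11]
orientation: [3.142, 0.0, 0.019]
wrist_force: [-0.5, 0.3, -0.7]
width: 0.0415
```

```bash
python3 -m handwheel '{"translation":[[0,0,0.1],[0,0,0.2],[0,0,0.2]],"dr":[[0,0,0],[0,0,0],[0,0,0]],"fingers":[0.3,0.3,0.3]}' 25
python3 -m handwheel '{"translation":[[0,0,0],[0,0,0],[0,0,0],[0,0,-2],[0,0,-4]],"dr":[[0,0,0],[0,0,0],[0,0,0],[0,0,0],[0,0,0]],"fingers":[0.56,0.56,0.56,0.56,0.56]}' 25
python3 -m handwheel '{"translation":[[0,0,-4],[0,4,-8],[0,8,-9],[-1,12,-9],[-1,16,-9]],"dr":[[0,0,0],[0,0,0],[0,0,0],[0,0,0],[0,0,0]],"fingers":[0.64,0.64,0.64,0.64,0.64]}' 25;python3 look.py w7 .136
```

```text
time: 12.23
tcp_pos: [0.5094, 0.1779, 0.1086]
orientation: [-3.142, -0.0, 0.019]
wrist_force: [-1.4, 0.0, 3.6]
width: 0.0413
time: 12.65
tcp_pos: [0.5079, 0.1777, 0.147]
orientation: [3.141, 0.004, 0.019]
wrist_force: [0.1, 0.0, -0.3]
width: 0.0528
time: 13.07
tcp_pos: [0.5028, 0.026, 0.2401]
orientation: [3.141, -0.004, 0.021]
wrist_force: [0.8, -0.2, 0.0]
width: 0.06
t13.07 tcp [0.5028 0.026  0.2401] rpy [ 3.1408 -0.0041  0.0208] F [ 0.8 -0.2  0. ] w 0.0600
cap 339 109 45.7 [0.579  0.1117]
cap 266 105 45.2 [0.5099 0.1134]
cap 267 27 51.4 [0.5089 0.1792]
```

View pics/w7.png

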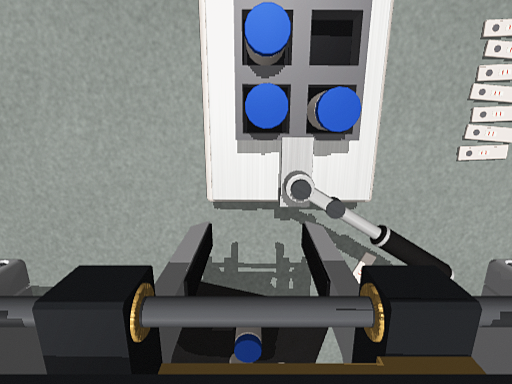

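```bash
python3 -m handwheel '{"translation":[[0,4,0],[-0.5,8,1],[-1,12,2],[-1.4,16,3],[-1.8,20,4]],"dr":[[0,0,0],[0,0,0],[0,0,0],[0,0,0],[0,0,0]],"fingers":[0.64,0.64,0.64,0.64,0.64]}' 25;python3 -m handwheel '{"translation":[[0,2,1],[0,2.5,1],[0,2.5,1],[0,2.5,1],[0,2.5,1]],"dr":[[0,0,0],[0,0,0],[0,0,0],[0,0,0],[0,0,0]],"fingers":[0.64,0.64,0.64,0.64,0.64]}' 25;python3 look.py w8 .065
```

```text
time: 13.53
tcp_pos: [0.4877, -0.1749, 0.1975]
orientation: [3.141, -0.001, 0.019]
wrist_force: [0.1, 0.3, -0.7]
width: 0.0602
time: 13.95
tcp_pos: [0.4892, -0.197, 0.1885]
orientation: [3.141, -0.001, 0.021]
wrist_force: [-0.4, -0.8, 0.6]
width: 0.0606
t13.95 tcp [ 0.4892 -0.197   0.1885] rpy [ 3.1413e+00 -9.0000e-04  2.0600e-02] F [-0.4 -0.8  0.6] w 0.0606
cap 261 224 36.7 [ 0.4946 -0.2362]
```

View pics/w8.png

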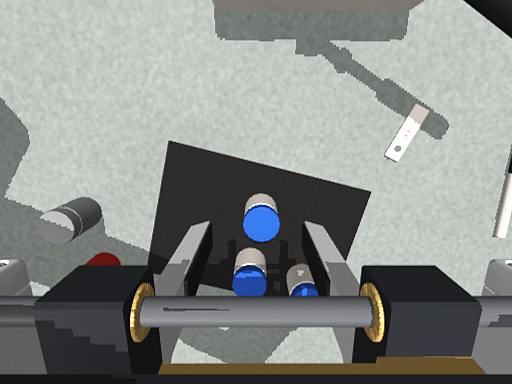

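```bash
python3 -m handwheel '{"translation":[[0.4,2,2],[0.4,3.8,5],[0.4,3.8,9],[0.4,3.8,12.5],[0.4,3.8,14.3]],"dr":[[0,0,0],[0,0,0],[0,0,0],[0,0,0],[0,0,0]],"fingers":[0.64,0.64,0.64,0.64,0.64]}' 15;python3 -m handwheel '{"translation":[[0,0,0.3],[0,0,0.7],[0,0,0.7],[0,0,0.7],[0,0,0.7]],"dr":[[0,0,0],[0,0,0],[0,0,0],[0,0,0],[0,0,0]],"fingers":[0.64,0.64,0.64,0.64,0.64]}' 15
python3 -m handwheel '{"translation":[[0,0,0],[0,0,0],[0,0,0],[0,0,0],[0,0,0]],"dr":[[0,0,0],[0,0,0],[0,0,0],[0,0,0],[0,0,0]],"fingers":[0.3,0.3,0.3,0.3,0.3]}' 20
```

```text
time: 14.42
tcp_pos: [0.4917, -0.2334, 0.0411]
orientation: [-3.138, 0.004, 0.02]
wrist_force: [0.6, 0.2, -0.3]
width: 0.0601
time: 14.83
tcp_pos: [0.4948, -0.2366, 0.0399]
orientation: [3.139, -0.003, 0.019]
wrist_force: [0.4, -1.1, 0.6]
width: 0.0599
time: 15.25
tcp_pos: [0.4939, -0.2363, 0.0384]
orientation: [3.141, -0.001, 0.019]
wrist_force: [0.4, 0.9, 3.2]
width: 0.0417
```

```bash
python3 -m handwheel '{"translation":[[0,0,-2],[0,0,-5],[0,0,-9],[1,-4,-13],[2,-8,-17]],"dr":[[0,0,0],[0,0,0],[0,0,0],[0,0,0],[0,0,0]],"fingers":[0.3,0.3,0.3,0.3,0.3]}' 25;python3 -m handwheel '{"translation":[[1,-4,-1],[2,-8,-1.5],[3,-12,-1.5],[4,-16,-1.5],[5,-20,-1.5]],"dr":[[0,0,0],[0,0,0],[0,0,0],[0,0,0],[0,0,0]],"fingers":[0.3,0.3,0.3,0.3,0.3]}' 25
python3 -m handwheel '{"translation":[[1,-4,0],[2,-8,0],[2.2,-12,0],[2.2,-13,0],[2.2,-13,0]],"dr":[[0,0,0],[0,0,0],[0,0,0],[0,0,0],[0,0,0]],"fingers":[0.3,0.3,0.3,0.3,0.3]}' 25;python3 - <<'E'
from h import *
togo([.5777,.1801,.1094],.0175)
E
```

```text
time: 15.67
tcp_pos: [0.5067, -0.1779, 0.1875]
orientation: [3.141, -0.0, 0.016]
wrist_force: [1.3, -0.1, -1.7]
width: 0.0415
time: 16.08
tcp_pos: [0.5528, 0.0253, 0.2007]
orientation: [3.142, 0.0, 0.019]
wrist_force: [0.4, -0.3, -1.8]
width: 0.0415
time: 16.5
tcp_pos: [0.5718, 0.156, 0.2001]
orientation: [3.142, 0.002, 0.023]
wrist_force: [-0.1, -0.4, -1.6]
width: 0.0414
t16.50 tcp [0.5718 0.156  0.2001] rpy [3.1416e+00 1.5000e-03 2.3300e-02] F [-0.1 -0.4 -1.6] w 0.0414
shift cm [ 0.66 -2.39  9.07]
dr [0.    0.002 0.006]
```

```bash
python3 -m handwheel '{"translation":[[0.5,-2,0],[0.6,-2.4,1],[0.6,-2.4,2.5],[0.6,-2.4,4.0],[0.6,-2.4,4.5]],"dr":[[0,0,0],[0,0,0],[0,0,0],[0,0,0],[0,0,0]],"fingers":[0.3,0.3,0.3,0.3,0.3]}' 25;python3 -m handwheel '{"translation":[[0,0,0],[0,0,0],[0,0,0]],"dr":[[0,0,0],[0,0,0],[0,0,0]],"fingers":[0.3,0.3,0.3]}' 25;python3 - <<'E'
from h import *
togo([.5777,.1801,.1094],.0175)
E
```

```text
time: 16.92
tcp_pos: [0.5763, 0.1758, 0.1523]
orientation: [3.14, 0.005, 0.018]
wrist_force: [-0.3, -1.0, -1.3]
width: 0.0419
time: 17.17
tcp_pos: [0.5787, 0.1771, 0.1568]
orientation: [-3.142, -0.001, 0.018]
wrist_force: [0.9, -0.3, -1.8]
width: 0.0411
t17.17 tcp [0.5787 0.1771 0.1568] rpy [-3.1416e+00 -1.4000e-03  1.8200e-02] F [ 0.9 -0.3 -1.8] w 0.0411
shift cm [-0.1  -0.3   4.74]
dr [-0.    -0.001  0.001]
```

```bash
python3 -m handwheel '{"translation":[[-0.1,-0.3,0.5],[-0.1,-0.3,1.3],[-0.1,-0.3,2.1],[-0.1,-0.3,2.8],[-0.1,-0.3,3.2]],"dr":[[0,0,0],[0,0,0],[0,0,0],[0,0,0],[0,0,0]],"fingers":[0.3,0.3,0.3,0.3,0.3]}' 25;python3 -m handwheel '{"translation":[[0,0,0.3],[0,0,0.6],[0,0,0.9],[0,0,1.1],[0,0,1.1]],"dr":[[0,0,0],[0,0,0],[0,0,0],[0,0,0],[0,0,0]],"fingers":[0.3,0.3,0.3,0.3,0.3]}' 25
```

```text
time: 17.58
tcp_pos: [0.5761, 0.1807, 0.1221]
orientation: [3.141, 0.002, 0.019]
wrist_force: [-0.3, -0.6, -0.4]
width: 0.0414
time: 18.0
tcp_pos: [0.5768, 0.1807, 0.1125]
orientation: [3.142, 0.001, 0.019]
wrist_force: [0.6, 0.3, -0.9]
width: 0.0414
```

```bash
python3 -m handwheel '{"translation":[[0,0,0.1],[0,0,0.2],[0,0,0.35],[0,0,0.35]],"dr":[[0,0,0],[0,0,0],[0,0,0],[0,0,0]],"fingers":[0.3,0.3,0.3,0.3]}' 25
python3 -m handwheel '{"translation":[[0,0,0],[0,0,0],[0,0,0],[0,0,-2],[0,0,-4]],"dr":[[0,0,0],[0,0,0],[0,0,0],[0,0,0],[0,0,0]],"fingers":[0.56,0.56,0.56,0.56,0.56]}' 25
python3 -m handwheel '{"translation":[[0,0,-4],[0,4,-8],[-1,8,-9],[-2,12,-9],[-3,16,-9]],"dr":[[0,0,0],[0,0,0],[0,0,0],[0,0,0],[0,0,0]],"fingers":[0.64,0.64,0.64,0.64,0.64]}' 25;python3 look.py w9 .136
```

```text
time: 18.33
tcp_pos: [0.5772, 0.1808, 0.1095]
orientation: [-3.142, -0.0, 0.019]
wrist_force: [0.1, 0.2, -1.2]
width: 0.0417
time: 18.75
tcp_pos: [0.5759, 0.1806, 0.1484]
orientation: [3.141, 0.003, 0.019]
wrist_force: [-0.0, 0.5, -0.5]
width: 0.0524
time: 19.17
tcp_pos: [0.5534, 0.0307, 0.2417]
orientation: [3.141, -0.005, 0.02]
wrist_force: [1.0, -0.4, -0.2]
width: 0.0601
t19.17 tcp [0.5534 0.0307 0.2417] rpy [ 3.1408 -0.0046  0.0205] F [ 1.  -0.4 -0.2] w 0.0601
cap 285 113 44.4 [0.579  0.1117]
cap 213 109 44.9 [0.5099 0.1133]
cap 286 33 50.6 [0.5767 0.1804]
cap 210 32 50.8 [0.5089 0.1792]
```

View pics/w9.png

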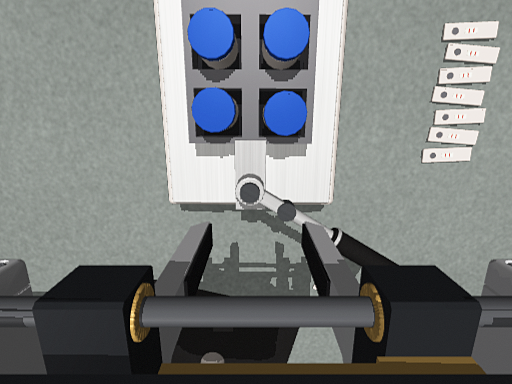

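```bash
python3 -m handwheel '{"translation":[[-1,4,0],[-2,8,0],[-3,12,1],[-4,16,2],[-5,20,3]],"dr":[[0,0,0],[0,0,0],[0,0,0],[0,0,0],[0,0,0]],"fingers":[0.64,0.64,0.64,0.64,0.64]}' 25;python3 -m handwheel '{"translation":[[-1,4,1],[-2,8,2],[-2.9,10.5,2],[-2.9,10.5,2],[-2.9,10.5,2]],"dr":[[0,0,0],[0,0,0],[0,0,0],[0,0,0],[0,0,0]],"fingers":[0.64,0.64,0.64,0.64,0.64]}' 25;python3 -m handwheel '{"translation":[[0,0,0],[0,0,0],[0,0,0]],"dr":[[0,0,0],[0,0,0],[0,0,0]],"fingers":[0.64,0.64,0.64]}' 25;python3 look.py w10 .065
```

```text
time: 19.63
tcp_pos: [0.5065, -0.1685, 0.2098]
orientation: [3.141, -0.001, 0.019]
wrist_force: [1.0, 0.1, 0.2]
width: 0.0601
time: 20.05
tcp_pos: [0.4796, -0.2733, 0.1896]
orientation: [-3.141, 0.0, 0.016]
wrist_force: [-0.1, 0.2, -0.2]
width: 0.0602
time: 20.3
tcp_pos: [0.4806, -0.2711, 0.19]
orientation: [3.141, -0.0, 0.021]
wrist_force: [-0.4, -0.3, 0.6]
width: 0.0602
t20.30 tcp [ 0.4806 -0.2711  0.19  ] rpy [ 3.1414e+00 -4.0000e-04  2.1000e-02] F [-0.4 -0.3  0.6] w 0.0602
cap 258 226 36.6 [ 0.4821 -0.3138]
```

View pics/w10.png

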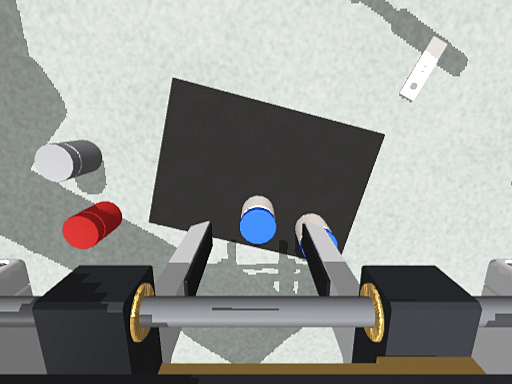

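```bash
python3 -m handwheel '{"translation":[[0.1,2,2],[0.1,4,5],[0.1,4.15,9],[0.1,4.15,12.5],[0.1,4.15,14.4]],"dr":[[0,0,0],[0,0,0],[0,0,0],[0,0,0],[0,0,0]],"fingers":[0.64,0.64,0.64,0.64,0.64]}' 15;python3 -m handwheel '{"translation":[[0,0,0.3],[0,0,0.7],[0,0,0.7],[0,0,0.7],[0,0,0.7]],"dr":[[0,0,0],[0,0,0],[0,0,0],[0,0,0],[0,0,0]],"fingers":[0.64,0.64,0.64,0.64,0.64]}' 15
python3 -m handwheel '{"translation":[[0,0,0],[0,0,0],[0,0,0],[0,0,0],[0,0,0]],"dr":[[0,0,0],[0,0,0],[0,0,0],[0,0,0],[0,0,0]],"fingers":[0.3,0.3,0.3,0.3,0.3]}' 20
```

```text
time: 20.77
tcp_pos: [0.4802, -0.3114, 0.0414]
orientation: [-3.137, 0.004, 0.02]
wrist_force: [-0.4, -0.2, -0.1]
width: 0.0599
time: 21.18
tcp_pos: [0.4831, -0.3146, 0.0407]
orientation: [3.139, -0.003, 0.019]
wrist_force: [0.1, 0.2, 0.3]
width: 0.06
time: 21.6
tcp_pos: [0.4822, -0.314, 0.0392]
orientation: [3.141, -0.001, 0.019]
wrist_force: [1.3, 0.8, 3.0]
width: 0.0418
```

```bash
python3 -m handwheel '{"translation":[[0,0,-2],[0,0,-5],[0,0,-9],[0.2,-4,-13],[0.5,-8,-17]],"dr":[[0,0,0],[0,0,0],[0,0,0],[0,0,0],[0,0,0]],"fingers":[0.3,0.3,0.3,0.3,0.3]}' 25;python3 -m handwheel '{"translation":[[0.3,-4,-1],[0.6,-8,-1.5],[0.8,-12,-1.5],[1,-16,-1.5],[1.3,-20,-1.5]],"dr":[[0,0,0],[0,0,0],[0,0,0],[0,0,0],[0,0,0]],"fingers":[0.3,0.3,0.3,0.3,0.3]}' 25
python3 -m handwheel '{"translation":[[0.3,-4,0],[0.6,-8,0],[0.9,-12,0],[1.2,-16,0],[1.5,-20,0]],"dr":[[0,0,0],[0,0,0],[0,0,0],[0,0,0],[0,0,0]],"fingers":[0.3,0.3,0.3,0.3,0.3]}' 25;python3 -m handwheel '{"translation":[[0.2,-4,0],[0.4,-7,0],[0.4,-7.5,0],[0.4,-7.5,0],[0.4,-7.5,0]],"dr":[[0,0,0],[0,0,0],[0,0,0],[0,0,0],[0,0,0]],"fingers":[0.3,0.3,0.3,0.3,0.3]}' 25;python3 - <<'E'
from h import *
togo([.5084,.2469,.1102],.0175)
E
```

```text
time: 22.02
tcp_pos: [0.484, -0.2551, 0.1892]
orientation: [3.141, -0.0, 0.016]
wrist_force: [1.2, 0.8, -1.4]
width: 0.0419
time: 22.43
tcp_pos: [0.4928, -0.0528, 0.2023]
orientation: [-3.142, 0.0, 0.018]
wrist_force: [0.9, -0.3, -1.9]
width: 0.0414
time: 22.85
tcp_pos: [0.504, 0.1476, 0.2022]
orientation: [3.142, 0.0, 0.019]
wrist_force: [-0.0, -0.1, -0.7]
width: 0.0415
time: 23.27
tcp_pos: [0.5069, 0.2201, 0.202]
orientation: [3.141, 0.001, 0.019]
wrist_force: [0.7, -1.0, -1.5]
width: 0.0417
t23.27 tcp [0.5069 0.2201 0.202 ] rpy [3.1408e+00 1.0000e-03 1.9400e-02] F [ 0.7 -1.  -1.5] w 0.0417
shift cm [ 0.21 -2.68  9.18]
dr [0.001 0.001 0.002]
```

```bash
python3 -m handwheel '{"translation":[[0.2,-1.8,0],[0.2,-2.7,1],[0.2,-2.7,2.5],[0.2,-2.7,4.0],[0.2,-2.7,4.5]],"dr":[[0,0,0],[0,0,0],[0,0,0],[0,0,0],[0,0,0]],"fingers":[0.3,0.3,0.3,0.3,0.3]}' 25;python3 -m handwheel '{"translation":[[0,0,0],[0,0,0],[0,0,0]],"dr":[[0,0,0],[0,0,0],[0,0,0]],"fingers":[0.3,0.3,0.3]}' 25;python3 - <<'E'
from h import *
togo([.5084,.2469,.1102],.0175)
P=cams.camera_params("wrist");im=cams.grab_frame("wrist");cv2.imwrite("pics/w11.png",im[:,:,::-1]);held(im,P)
E
```

```text
time: 23.68
tcp_pos: [0.5071, 0.2462, 0.1542]
orientation: [3.14, 0.005, 0.018]
wrist_force: [-0.3, 0.3, -1.9]
width: 0.0419
time: 23.93
tcp_pos: [0.5094, 0.2474, 0.1584]
orientation: [-3.141, -0.001, 0.018]
wrist_force: [-0.4, -0.4, -1.1]
width: 0.0414
t23.93 tcp [0.5094 0.2474 0.1584] rpy [-3.1413e+00 -1.5000e-03  1.8300e-02] F [-0.4 -0.4 -1.1] w 0.0414
shift cm [-0.11  0.05  4.82]
dr [-0.    -0.001  0.001]
cap 256.5 249.3 71.0 58.0 [0.5087 0.2479 0.1824]
```

View pics/w11.png

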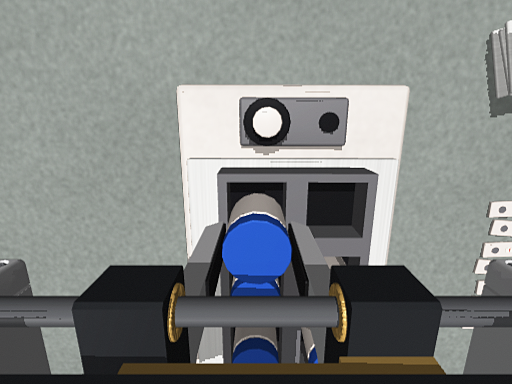

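```bash
python3 -m handwheel '{"translation":[[-0.1,0,0.5],[-0.1,0,1.3],[-0.1,0,2.1],[-0.1,0,2.8],[-0.1,0,3.3]],"dr":[[0,0,0],[0,0,0],[0,0,0],[0,0,0],[0,0,0]],"fingers":[0.3,0.3,0.3,0.3,0.3]}' 25;python3 -m handwheel '{"translation":[[0,0,0.3],[0,0,0.6],[0,0,0.9],[0,0,1.1],[0,0,1.1]],"dr":[[0,0,0],[0,0,0],[0,0,0],[0,0,0],[0,0,0]],"fingers":[0.3,0.3,0.3,0.3,0.3]}' 25
```

```text
time: 24.4
tcp_pos: [0.507, 0.2475, 0.1229]
orientation: [3.141, 0.002, 0.019]
wrist_force: [0.1, 0.4, -0.6]
width: 0.0417
time: 24.82
tcp_pos: [0.5076, 0.2476, 0.1132]
orientation: [3.141, 0.001, 0.019]
wrist_force: [-0.1, -0.4, -1.7]
width: 0.0414
```

```bash
python3 -m handwheel '{"translation":[[0,0,0.1],[0,0,0.2],[0,0,0.35],[0,0,0.35]],"dr":[[0,0,0],[0,0,0],[0,0,0],[0,0,0]],"fingers":[0.3,0.3,0.3,0.3]}' 25
python3 -m handwheel '{"translation":[[0,0,0],[0,0,0],[0,0,0],[0,0,-2],[0,0,-4]],"dr":[[0,0,0],[0,0,0],[0,0,0],[0,0,0],[0,0,0]],"fingers":[0.56,0.56,0.56,0.56,0.56]}' 25
python3 -m handwheel '{"translation":[[0,0,-4],[0,4,-8],[-0,8,-9],[0,12,-9],[0,16,-9]],"dr":[[0,0,0],[0,0,0],[0,0,0],[0,0,0],[0,0,0]],"fingers":[0.64,0.64,0.64,0.64,0.64]}' 25;python3 look.py w12 .136
```

```text
time: 25.15
tcp_pos: [0.508, 0.2478, 0.1102]
orientation: [-3.141, -0.001, 0.019]
wrist_force: [-0.4, 0.1, -0.1]
width: 0.0416
time: 25.57
tcp_pos: [0.5066, 0.2474, 0.1491]
orientation: [3.141, 0.003, 0.019]
wrist_force: [0.6, 0.2, -1.1]
width: 0.0526
time: 25.98
tcp_pos: [0.5114, 0.0953, 0.2424]
orientation: [3.141, -0.005, 0.021]
wrist_force: [0.7, -0.6, -1.0]
width: 0.0601
t25.98 tcp [0.5114 0.0953 0.2424] rpy [ 3.1413 -0.0047  0.0206] F [ 0.7 -0.6 -1. ] w 0.0601
cap 323 179 40.8 [0.579  0.1118]
cap 255 176 40.1 [0.5099 0.1136]
cap 327 109 45.1 [0.5767 0.1804]
cap 256 109 44.5 [0.5088 0.1793]
cap 256 29 50.7 [0.5077 0.2475]
```

View pics/w12.png

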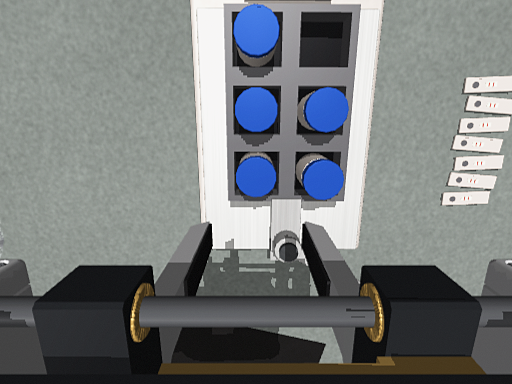

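```bash
python3 -m handwheel '{"translation":[[0,4,0],[0.5,8,0],[1,12,0],[1,16,0],[1.5,20,0]],"dr":[[0,0,0],[0,0,0],[0,0,0],[0,0,0],[0,0,0]],"fingers":[0.64,0.64,0.64,0.64,0.64]}' 25;python3 -m handwheel '{"translation":[[0.5,4,1],[1,8,2],[1,12,3],[1.5,16,4],[1.6,19,5]],"dr":[[0,0,0],[0,0,0],[0,0,0],[0,0,0],[0,0,0]],"fingers":[0.64,0.64,0.64,0.64,0.64]}' 25;python3 -m handwheel '{"translation":[[0,0,0],[0,0,0],[0,0,0],[0,0,0]],"dr":[[0,0,0],[0,0,0],[0,0,0],[0,0,0]],"fingers":[0.64,0.64,0.64,0.64]}' 25;python3 look.py w13 .065
```

```text
time: 26.45
tcp_pos: [0.5289, -0.105, 0.2401]
orientation: [3.141, -0.0, 0.019]
wrist_force: [1.4, 0.1, -0.4]
width: 0.06
time: 26.87
tcp_pos: [0.549, -0.296, 0.1894]
orientation: [3.141, -0.0, 0.017]
wrist_force: [0.1, -0.2, 1.1]
width: 0.0602
time: 27.2
tcp_pos: [0.5494, -0.2916, 0.1905]
orientation: [3.141, -0.001, 0.02]
wrist_force: [0.1, -0.2, -0.1]
width: 0.0599
t27.20 tcp [ 0.5494 -0.2916  0.1905] rpy [ 3.1413e+00 -7.0000e-04  2.0400e-02] F [ 0.1 -0.2 -0.1] w 0.0599
cap 260 228 36.3 [ 0.5542 -0.3366]
```

View pics/w13.png

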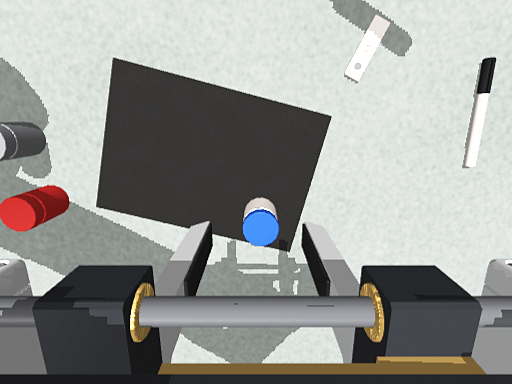

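```bash
python3 -m handwheel '{"translation":[[0.4,2,2],[0.4,4.2,5],[0.4,4.4,9],[0.4,4.4,12.5],[0.4,4.4,14.4]],"dr":[[0,0,0],[0,0,0],[0,0,0],[0,0,0],[0,0,0]],"fingers":[0.64,0.64,0.64,0.64,0.64]}' 15;python3 -m handwheel '{"translation":[[0,0,0.3],[0,0,0.8],[0,0,0.8],[0,0,0.8],[0,0,0.8]],"dr":[[0,0,0],[0,0,0],[0,0,0],[0,0,0],[0,0,0]],"fingers":[0.64,0.64,0.64,0.64,0.64]}' 15
python3 -m handwheel '{"translation":[[0,0,0],[0,0,0],[0,0,0],[0,0,0],[0,0,0]],"dr":[[0,0,0],[0,0,0],[0,0,0],[0,0,0],[0,0,0]],"fingers":[0.3,0.3,0.3,0.3,0.3]}' 20
```

```text
time: 27.67
tcp_pos: [0.5522, -0.3342, 0.0419]
orientation: [-3.138, 0.004, 0.02]
wrist_force: [-0.9, 1.1, -0.1]
width: 0.0602
time: 28.08
tcp_pos: [0.5552, -0.3375, 0.0403]
orientation: [3.139, -0.003, 0.019]
wrist_force: [0.3, -0.8, 0.7]
width: 0.0601
time: 28.5
tcp_pos: [0.5541, -0.337, 0.0385]
orientation: [3.141, -0.001, 0.019]
wrist_force: [-0.9, 0.5, 2.9]
width: 0.0415
```

```bash
python3 -m handwheel '{"translation":[[0,0,-2],[0,0,-5],[0,0,-9],[0.2,-4,-13],[0.5,-8,-17]],"dr":[[0,0,0],[0,0,0],[0,0,0],[0,0,0],[0,0,0]],"fingers":[0.3,0.3,0.3,0.3,0.3]}' 25;python3 -m handwheel '{"translation":[[0.2,-4,-2],[0.4,-8,-3],[0.6,-12,-3],[0.8,-16,-3],[1,-20,-3]],"dr":[[0,0,0],[0,0,0],[0,0,0],[0,0,0],[0,0,0]],"fingers":[0.3,0.3,0.3,0.3,0.3]}' 25
python3 -m handwheel '{"translation":[[0.3,-4,0],[0.6,-8,0],[0.9,-12,0],[1.2,-16,0],[1.5,-20,0]],"dr":[[0,0,0],[0,0,0],[0,0,0],[0,0,0],[0,0,0]],"fingers":[0.3,0.3,0.3,0.3,0.3]}' 25;python3 -m handwheel '{"translation":[[0.2,-4,0],[0.4,-8,0],[0.4,-10,0],[0.4,-10,1],[0.4,-10,1]],"dr":[[0,0,0],[0,0,0],[0,0,0],[0,0,0],[0,0,0]],"fingers":[0.3,0.3,0.3,0.3,0.3]}' 25;python3 - <<'E'
from h import *
togo([.5765,.2481,.1095],.0175)
E
```

```text
time: 28.92
tcp_pos: [0.556, -0.2783, 0.1884]
orientation: [3.141, -0.001, 0.016]
wrist_force: [0.5, -0.6, -1.3]
width: 0.0419
time: 29.33
tcp_pos: [0.562, -0.0757, 0.2168]
orientation: [3.142, -0.0, 0.019]
wrist_force: [0.6, 0.4, -0.6]
width: 0.0415
time: 29.75
tcp_pos: [0.5731, 0.1246, 0.2164]
orientation: [3.142, 0.0, 0.019]
wrist_force: [0.3, 0.3, -1.0]
width: 0.0417
time: 30.17
tcp_pos: [0.5743, 0.2231, 0.2042]
orientation: [3.14, 0.004, 0.021]
wrist_force: [-0.9, -0.1, -1.3]
width: 0.0415
t30.17 tcp [0.5743 0.2231 0.2042] rpy [3.1404 0.0038 0.0211] F [-0.9 -0.1 -1.3] w 0.0415
shift cm [ 0.31 -2.51  9.46]
dr [0.001 0.004 0.004]
```

```bash
python3 -m handwheel '{"translation":[[0.2,-1.8,0],[0.2,-2.5,1],[0.2,-2.5,2.5],[0.2,-2.5,4.0],[0.2,-2.5,4.8]],"dr":[[0,0,0],[0,0,0],[0,0,0],[0,0,0],[0,0,0]],"fingers":[0.3,0.3,0.3,0.3,0.3]}' 25;python3 -m handwheel '{"translation":[[0,0,0],[0,0,0],[0,0,0]],"dr":[[0,0,0],[0,0,0],[0,0,0]],"fingers":[0.3,0.3,0.3]}' 25;python3 - <<'E'
from h import *
togo([.5765,.2481,.1095],.0175)
E
```

```text
time: 30.58
tcp_pos: [0.576, 0.2461, 0.1557]
orientation: [3.14, 0.004, 0.018]
wrist_force: [-0.3, 0.1, -0.6]
width: 0.0415
time: 30.83
tcp_pos: [0.5779, 0.2472, 0.1595]
orientation: [-3.141, -0.001, 0.018]
wrist_force: [0.4, -0.1, -0.4]
width: 0.0414
t30.83 tcp [0.5779 0.2472 0.1595] rpy [-3.1414e+00 -1.2000e-03  1.8300e-02] F [ 0.4 -0.1 -0.4] w 0.0414
shift cm [-0.14 -0.09  5.  ]
dr [-0.    -0.001  0.001]
```

```bash
python3 -m handwheel '{"translation":[[-0.1,-0.1,0.5],[-0.1,-0.1,1.3],[-0.1,-0.1,2.1],[-0.1,-0.1,2.9],[-0.1,-0.1,3.5]],"dr":[[0,0,0],[0,0,0],[0,0,0],[0,0,0],[0,0,0]],"fingers":[0.3,0.3,0.3,0.3,0.3]}' 25;python3 -m handwheel '{"translation":[[0,0,0.3],[0,0,0.6],[0,0,0.9],[0,0,1.1],[0,0,1.1]],"dr":[[0,0,0],[0,0,0],[0,0,0],[0,0,0],[0,0,0]],"fingers":[0.3,0.3,0.3,0.3,0.3]}' 25
```

```text
time: 31.25
tcp_pos: [0.5756, 0.2486, 0.1221]
orientation: [3.141, 0.002, 0.019]
wrist_force: [-0.1, -1.1, -1.3]
width: 0.042
time: 31.67
tcp_pos: [0.5761, 0.2486, 0.1124]
orientation: [3.141, 0.0, 0.019]
wrist_force: [-0.2, -0.2, -1.3]
width: 0.0415
```

```bash
python3 -m handwheel '{"translation":[[0,0,0.1],[0,0,0.2],[0,0,0.3],[0,0,0.3]],"dr":[[0,0,0],[0,0,0],[0,0,0],[0,0,0]],"fingers":[0.3,0.3,0.3,0.3]}' 25
python3 -m handwheel '{"translation":[[0,0,0],[0,0,0],[0,0,0],[0,0,-2],[0,0,-4]],"dr":[[0,0,0],[0,0,0],[0,0,0],[0,0,0],[0,0,0]],"fingers":[0.56,0.56,0.56,0.56,0.56]}' 25
python3 -m handwheel '{"translation":[[0,0,-4],[0,0,-8],[-1,4,-10],[-3,4,-10],[-3,4,-10]],"dr":[[0,0,0],[0,0,0],[0,0,0],[0,0,0],[0,0,0]],"fingers":[0.6,0.6,0.3,0,0]}' 25;python3 look.py w14 .136; python3 -m handwheel '{"translation":[[0,4,0],[0,8,0],[0,12,0],[0,14,0],[0,14,0]],"dr":[[0,0,0],[0,0,0],[0,0,0],[0,0,0],[0,0,0]],"fingers":[0,0,0,0,0]}' 25;python3 look.py w15 .136
```

```text
time: 32.0
tcp_pos: [0.5762, 0.2486, 0.1096]
orientation: [3.142, 0.0, 0.019]
wrist_force: [-0.7, 0.7, -0.2]
width: 0.0413
time: 32.42
tcp_pos: [0.5751, 0.2484, 0.1488]
orientation: [3.141, 0.003, 0.019]
wrist_force: [0.2, -0.0, 0.3]
width: 0.0527
time: 32.83
tcp_pos: [0.5464, 0.2074, 0.2523]
orientation: [-3.141, -0.003, 0.018]
wrist_force: [-0.1, 0.4, -0.0]
width: 0.0395
t32.83 tcp [0.5464 0.2074 0.2523] rpy [-3.141  -0.0034  0.0178] F [-0.1  0.4 -0. ] w 0.0395
cap 222 214 38.9 [0.5092 0.1816]
cap 283 215 38.4 [0.5757 0.1819]
cap 286 153 40.4 [0.5758 0.2483]
cap 220 153 40.5 [0.5076 0.2478]
time: 33.3
tcp_pos: [0.5501, 0.0652, 0.2485]
orientation: [3.141, 0.002, 0.015]
wrist_force: [-1.2, 0.1, 0.3]
width: 0.0025
t33.30 tcp [0.5501 0.0652 0.2485] rpy [3.141e+00 1.600e-03 1.490e-02] F [-1.2  0.1  0.3] w 0.0025
cap 287 148 41.1 [0.579  0.1118]
cap 218 145 41.2 [0.51   0.1136]
cap 216 75 46.2 [0.5088 0.1792]
cap 287 75 46.1 [0.5767 0.1804]
cap 289 8 47.0 [0.576  0.2366]
cap 213 8 46.1 [0.5078 0.2357]
```

View pics/w14.png

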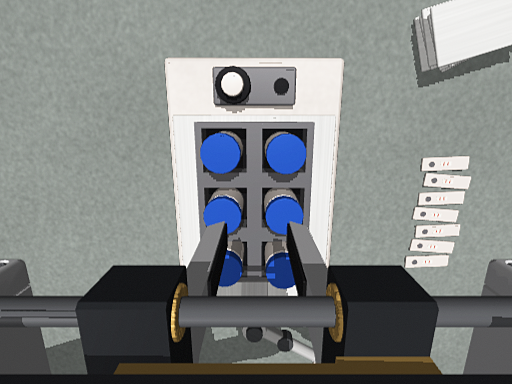

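View pics/w15.png

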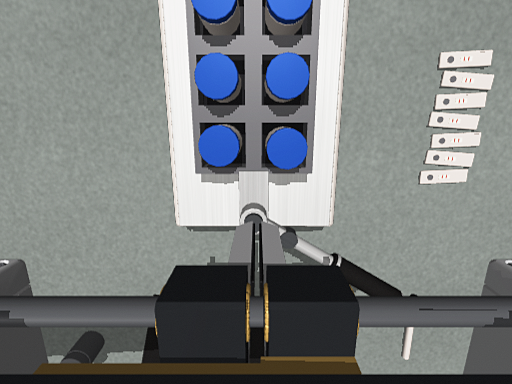

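```bash
python3 -m handwheel '{"translation":[[1,4,-1],[2,8,-3],[2.8,9.5,-3],[2.8,9.5,-3],[2.8,9.5,-3]],"dr":[[0,0,0],[0,0,0],[0,0,0],[0,0,0],[0,0,0]],"fingers":[0,0,0,0,0]}' 25;python3 -m handwheel '{"translation":[[0,0,0],[0,0,0],[0,0,0],[0,0,0],[0,0,0]],"dr":[[0,0,0],[0,0,0],[0,0,0],[0,0,0],[0,0,0]],"fingers":[0,0,0,0,0]}' 25;python3 - <<'E'
from h import *
s=st();P=cams.camera_params("wrist");im=cams.grab_frame("wrist");np.save("w16.npy",im);np.savez("w16P.npz",**P)
c=im[120:320,230:480];cv2.imwrite("pics/w16.png",cv2.resize(c,None,fx=3,fy=3,interpolation=cv2.INTER_NEAREST)[:,:,::-1])
E
```

```text
time: 33.77
tcp_pos: [0.5799, -0.0255, 0.2789]
orientation: [-3.141, 0.001, 0.019]
wrist_force: [0.1, 0.1, -0.0]
width: 0.0007
time: 34.18
tcp_pos: [0.5793, -0.0256, 0.2796]
orientation: [-3.141, 0.0, 0.02]
wrist_force: [0.1, 0.5, 0.1]
width: 0.0005
t34.18 tcp [ 0.5793 -0.0256  0.2796] rpy [-3.1415e+00  2.0000e-04  2.0000e-02] F [0.1 0.5 0.1] w 0.0005
```

View pics/w16.png

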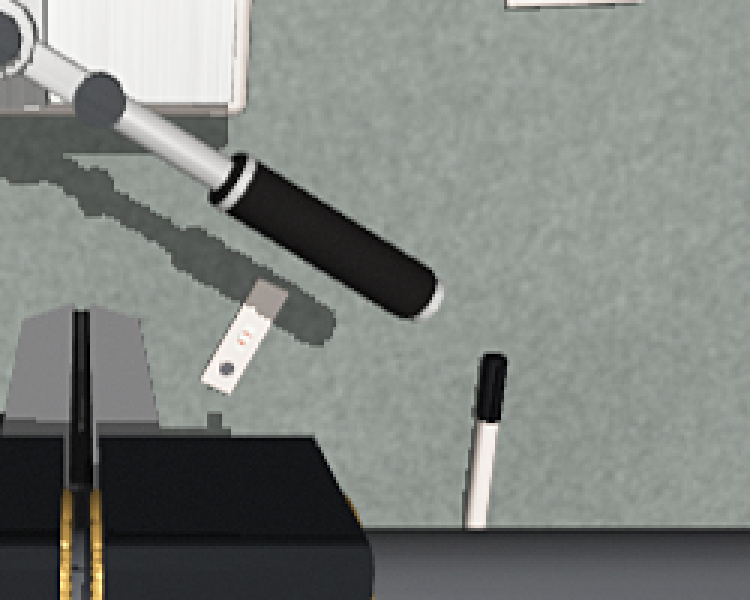

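```bash
cat > wr.py <<'E'
from h import *
def handle(im,P,box):
    x0,y0,x1,y1=box
    g=im.max(2);m=np.zeros(g.shape,np.uint8);m[y0:y1,x0:x1]=(g[y0:y1,x0:x1]<48)
    n,l,s,c=cv2.connectedComponentsWithStats(m);i=1+np.argmax(s[1:,4])
    ys,xs=np.nonzero(l==i)
    W=np.array([ray("w",(x,y),.128,P)[:2]*1000 for x,y in zip(xs,ys)],np.float32)
    (cx,cy),(w,h),a=cv2.minAreaRect(W)
    vx,vy,_,_=cv2.fitLine(W,cv2.DIST_L2,0,.01,.01).ravel()
    print("handle px",xs.min(),xs.max(),ys.min(),ys.max(),"n",len(xs),"ctr",round(cx,1),round(cy,1),"size",round(w,1),round(h,1),"ang deg",round(np.degrees(np.arctan2(vy,vx)),2))
E
python3 - <<'E'
from wr import *
im=np.load("w16.npy");P=dict(np.load("w16P.npz"))
handle(im,P,(306,165,380,230))
for n,p in (("joint",(100,100)),("nut",(5,38))):
    u=(p[0]/3+230,p[1]/3+120);print(n,u,[ray("w",u,z,P)[:2].round(4).tolist() for z in (.128,.145)])
cv2.imwrite("pics/w17.png",cv2.resize(im[110:200,220:300],None,fx=7,fy=6,interpolation=cv2.INTER_NEAREST)[:,:,::-1])
E
```

```text
handle px 306 374 174 225 n 1355 ctr 681.7 -44.9 size 23.0 91.1 ang deg -30.44
joint (263.3333333333333, 153.33333333333334) [[0.5858, 0.0109], [0.5853, 0.0129]]
nut (231.66666666666666, 132.66666666666666) [[0.5494, 0.0335], [0.5509, 0.0343]]
```

View pics/w17.png

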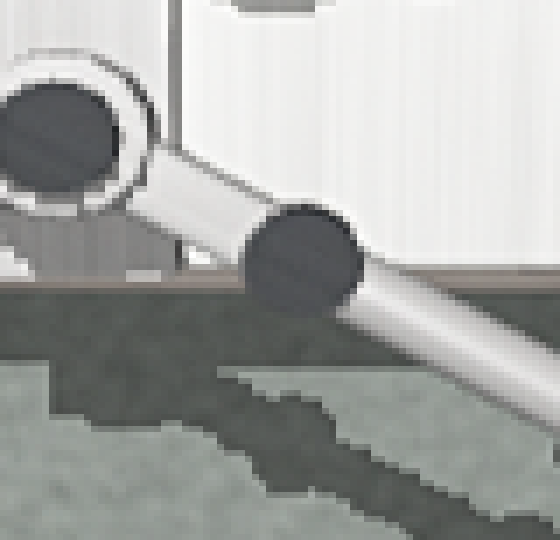

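```bash
python3 -m handwheel '{"translation":[[3,-0.3,0],[6,-0.6,0],[9,-1,0],[12,-1.3,0],[12.3,-1.3,0]],"dr":[[0,0,0.12],[0,0,0.24],[0,0,0.36],[0,0,0.48],[0,0,0.551]],"fingers":[0,0,0,0,0]}' 40;python3 -m handwheel '{"translation":[[0,0,0],[0,0,3],[0,0,6],[0,0,9],[0,0,11]],"dr":[[0,0,0],[0,0,0],[0,0,0],[0,0,0],[0,0,0]],"fingers":[0,0,0,0,0]}' 40;python3 - <<'E'
from h import *
togo([.702,-.010,.105],-.531)
E
```

```text
time: 34.65
tcp_pos: [0.7049, -0.0104, 0.2778]
orientation: [-3.141, 0.001, -0.536]
wrist_force: [0.1, -0.4, -0.4]
width: 0.0005
time: 35.07
tcp_pos: [0.7002, -0.0107, 0.1668]
orientation: [3.14, 0.003, -0.53]
wrist_force: [0.4, 0.4, -0.4]
width: 0.0003
t35.07 tcp [ 0.7002 -0.0107  0.1668] rpy [ 3.1403  0.0033 -0.5299] F [ 0.4  0.4 -0.4] w 0.0003
shift cm [ 0.14 -0.16  6.18]
dr [0.001 0.003 0.001]
```

```bash
python3 -m handwheel '{"translation":[[0.1,-0.2,2],[0.1,-0.2,4],[0.1,-0.2,5.5],[0.1,-0.2,6],[0.1,-0.2,6]],"dr":[[0,0,0],[0,0,0],[0,0,0],[0,0,0],[0,0,0]],"fingers":[0,0,0,0,0]}' 40;python3 - <<'E'
from h import *
s=st()
cv2.imwrite("pics/s18.png",cv2.resize(cams.grab_frame("scene")[150:290,200:400],None,fx=4,fy=4)[:,:,::-1])
# arc waypoints: post centre at offset 20mm ccw side of handle, r=150 on nut
nut=np.array([.5515,.032])
def post(th): return nut+.15*np.array([np.cos(th),np.sin(th)])+.020*np.array([-np.sin(th),np.cos(th)])
for d in np.arange(0,1.5,.1):
    th=-.531-d;print(round(d,2),round(th,3),post(th).round(4))
E
```

```text
time: 35.48
tcp_pos: [0.7029, -0.0097, 0.1084]
orientation: [3.141, 0.003, -0.531]
wrist_force: [-0.8, 0.2, -0.0]
width: 0.0005
t35.48 tcp [ 0.7029 -0.0097  0.1084] rpy [ 3.1406e+00  2.5000e-03 -5.3130e-01] F [-0.8  0.2 -0. ] w 0.0005
0.0 -0.531 [ 0.691  -0.0267]
0.1 -0.631 [ 0.6844 -0.0403]
0.2 -0.731 [ 0.6765 -0.0533]
0.3 -0.831 [ 0.6674 -0.0653]
0.4 -0.931 [ 0.6571 -0.0764]
0.5 -1.031 [ 0.6458 -0.0864]
0.6 -1.131 [ 0.6335 -0.0952]
0.7 -1.231 [ 0.6204 -0.1028]
0.8 -1.331 [ 0.6066 -0.109 ]
0.9 -1.431 [ 0.5922 -0.1137]
1.0 -1.531 [ 0.5775 -0.1171]
1.1 -1.631 [ 0.5624 -0.1189]
1.2 -1.731 [ 0.5473 -0.1193]
1.3 -1.831 [ 0.5322 -0.1181]
1.4 -1.931 [ 0.5173 -0.1154]
```

View pics/s18.png

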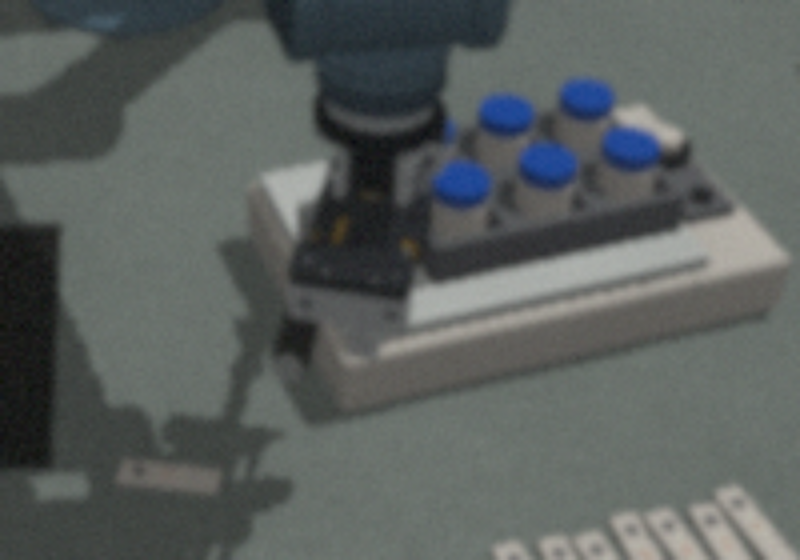

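```bash
cat > arc.py <<'E'
import sys
from h import *
nut=np.array([.5515,.032])
def post(th): return nut+.15*np.array([np.cos(th),np.sin(th)])+.020*np.array([-np.sin(th),np.cos(th)])
s=st();Rm=R.from_euler("xyz",s["orientation"])
for d in map(float,sys.argv[1:]):
    th=-.531-d;p=np.r_[post(th),.107]
    print(d,(Rm.inv().apply(p-s["tcp_pos"])*100).round(1),(Rm.inv()*R.from_euler("xyz",[np.pi,0,th])).as_rotvec().round(3))
E
python3 arc.py 0 .08 .16 .24 .3
```

```text
t35.53 tcp [ 0.7039 -0.0098  0.11  ] rpy [ 3.1416e+00  1.0000e-04 -5.3150e-01] F [-0.4 -0.1  0.9] w 0.0006
0.0 [-0.3  2.1  0.3] [ 0.  0. -0.]
0.08 [-0.1  3.3  0.3] [0.   0.   0.08]
0.16 [-0.1  4.5  0.3] [0.   0.   0.16]
0.24 [-0.2  5.7  0.3] [0.   0.   0.24]
0.3 [-0.3  6.6  0.3] [0.  0.  0.3]
```

```bash
python3 -m handwheel '{"translation":[[-0.3,2.1,0.3],[-0.1,3.3,0.3],[-0.1,4.5,0.3],[-0.2,5.7,0.3],[-0.3,6.6,0.3]],"dr":[[0,0,0],[0,0,0.08],[0,0,0.16],[0,0,0.24],[0,0,0.3]],"fingers":[0,0,0,0,0]}' 40; python3 arc.py .36 .42 .48 .54 .6;python3 - <<'E'
from h import *
cv2.imwrite("pics/w19.png",cams.grab_frame("wrist")[:,:,::-1])
E
```

```text
time: 35.95
tcp_pos: [0.6691, -0.0654, 0.1091]
orientation: [-3.138, -0.003, -0.835]
wrist_force: [1.5, 2.8, -0.3]
width: 0.0003
t35.95 tcp [ 0.6691 -0.0654  0.1091] rpy [-3.1382e+00 -2.7000e-03 -8.3550e-01] F [ 1.5  2.8 -0.3] w 0.0003
0.36 [-0.   1.   0.2] [-0.004 -0.003  0.056]
0.42 [0.  1.9 0.2] [-0.004 -0.002  0.116]
0.48 [0.  2.8 0.2] [-0.004 -0.002  0.176]
0.54 [-0.1  3.7  0.2] [-0.004 -0.002  0.236]
0.6 [-0.2  4.6  0.2] [-0.004 -0.002  0.296]
```

View pics/w19.png

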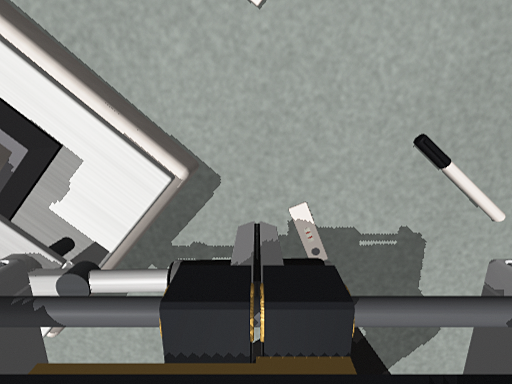

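```bash
python3 -m handwheel '{"translation":[[0,1,0.2],[0,1.9,0.2],[0,2.8,0.2],[-0.1,3.7,0.2],[-0.2,4.6,0.2]],"dr":[[0,0,0.056],[0,0,0.116],[0,0,0.176],[0,0,0.236],[0,0,0.296]],"fingers":[0,0,0,0,0]}' 40; python3 arc.py .63 .66 .69 .72 .75
```

```text
time: 36.42
tcp_pos: [0.6351, -0.0955, 0.1077]
orientation: [-3.136, -0.005, -1.129]
wrist_force: [2.3, -0.2, 1.1]
width: 0.0003
t36.42 tcp [ 0.6351 -0.0955  0.1077] rpy [-3.1361 -0.0051 -1.129 ] F [ 2.3 -0.2  1.1] w 0.0003
0.63 [-0.   0.6  0.1] [-0.006 -0.005  0.032]
0.66 [-0.   1.   0.1] [-0.006 -0.005  0.062]
0.69 [0.  1.5 0.1] [-0.006 -0.005  0.092]
0.72 [0.  1.9 0.1] [-0.006 -0.005  0.122]
0.75 [0.  2.4 0.1] [-0.006 -0.005  0.152]
```

```bash
python3 -m handwheel '{"translation":[[0,0.6,0],[0,1.0,0],[0,1.5,0],[0,1.9,0],[0,2.4,0]],"dr":[[0,0,0.032],[0,0,0.062],[0,0,0.092],[0,0,0.122],[0,0,0.152]],"fingers":[0,0,0,0,0]}' 40; python3 arc.py .77 .79 .81 .83 .85
```

```text
time: 36.83
tcp_pos: [0.6126, -0.1055, 0.1068]
orientation: [-3.138, -0.003, -1.281]
wrist_force: [2.9, -0.3, 1.9]
width: 0.0009
t36.83 tcp [ 0.6126 -0.1055  0.1068] rpy [-3.1376e+00 -2.9000e-03 -1.2809e+00] F [ 2.9 -0.3  1.9] w 0.0009
0.77 [ 0.1  0.2 -0. ] [-0.004 -0.003  0.02 ]
0.79 [ 0.1  0.5 -0. ] [-0.004 -0.003  0.04 ]
0.81 [ 0.2  0.8 -0. ] [-0.004 -0.003  0.06 ]
0.83 [ 0.2  1.1 -0. ] [-0.004 -0.003  0.08 ]
0.85 [ 0.2  1.4 -0. ] [-0.004 -0.003  0.1  ]
```

```bash
python3 -m handwheel '{"translation":[[0.1,0.3,0],[0.1,0.5,0],[0.2,0.8,0],[0.2,0.8,0]],"dr":[[0,0,0.02],[0,0,0.04],[0,0,0.06],[0,0,0.06]],"fingers":[0,0,0,0]}' 40; python3 arc.py .83 .85 .87 .89 .91
```

```text
time: 37.17
tcp_pos: [0.6035, -0.1091, 0.1047]
orientation: [3.141, 0.0, -1.341]
wrist_force: [1.1, 0.3, -0.1]
width: 0.0002
t37.17 tcp [ 0.6035 -0.1091  0.1047] rpy [ 3.1412e+00  3.0000e-04 -1.3409e+00] F [ 1.1  0.3 -0.1] w 0.0002
0.83 [ 0.1  0.1 -0.2] [0.   0.   0.02]
0.85 [ 0.1  0.4 -0.2] [0.   0.   0.04]
0.87 [ 0.2  0.7 -0.2] [0.   0.   0.06]
0.89 [ 0.2  1.1 -0.2] [0.   0.   0.08]
0.91 [ 0.2  1.4 -0.2] [0.  0.  0.1]
```

```bash
python3 -m handwheel '{"translation":[[0.1,0.2,-0.1],[0.1,0.4,-0.2],[0.2,0.7,-0.2],[0.2,0.7,-0.2]],"dr":[[0,0,0.02],[0,0,0.04],[0,0,0.06],[0,0,0.06]],"fingers":[0,0,0,0]}' 40; python3 arc.py .89 .91 .93 .95 .97
```

```text
time: 37.5
tcp_pos: [0.5966, -0.1126, 0.1062]
orientation: [3.14, 0.001, -1.401]
wrist_force: [0.1, 0.8, -0.7]
width: 0.0004
t37.50 tcp [ 0.5966 -0.1126  0.1062] rpy [ 3.1401e+00  8.0000e-04 -1.4012e+00] F [ 0.1  0.8 -0.7] w 0.0004
0.89 [ 0.   0.3 -0.1] [0.002 0.001 0.02 ]
0.91 [ 0.1  0.6 -0.1] [0.002 0.001 0.04 ]
0.93 [ 0.1  0.9 -0.1] [0.002 0.001 0.06 ]
0.95 [ 0.1  1.2 -0.1] [0.002 0.001 0.08 ]
0.97 [ 0.1  1.5 -0.1] [0.002 0.001 0.1  ]
```

```bash
python3 -m handwheel '{"translation":[[0.1,0.3,-0.1],[0.1,0.6,-0.1],[0.1,0.9,-0.1],[0.1,1.1,-0.1]],"dr":[[0,0,0.02],[0,0,0.04],[0,0,0.06],[0,0,0.08]],"fingers":[0,0,0,0]}' 40; python3 arc.py .97 .99 1.01 1.03 1.05; python3 - <<'E'
from h import *
cv2.imwrite("pics/w20.png",cams.grab_frame("wrist")[:,:,::-1])
cv2.imwrite("pics/t20.png",cv2.resize(cams.grab_frame("top")[100:250,180:330],None,fx=4,fy=4)[:,:,::-1])
E
```

```text
time: 37.83
tcp_pos: [0.5866, -0.116, 0.1078]
orientation: [-3.141, -0.001, -1.482]
wrist_force: [3.5, -1.1, -1.1]
width: 0.0009
t37.83 tcp [ 0.5866 -0.116   0.1078] rpy [-3.1413e+00 -9.0000e-04 -1.4821e+00] F [ 3.5 -1.1 -1.1] w 0.0009
0.97 [-0.   0.5  0.1] [-0.    -0.001  0.019]
0.99 [0.  0.8 0.1] [-0.    -0.001  0.039]
1.01 [0.  1.1 0.1] [-0.    -0.001  0.059]
1.03 [0.1 1.4 0.1] [-0.    -0.001  0.079]
1.05 [0.1 1.7 0.1] [-0.    -0.001  0.099]
```

View pics/w20.png

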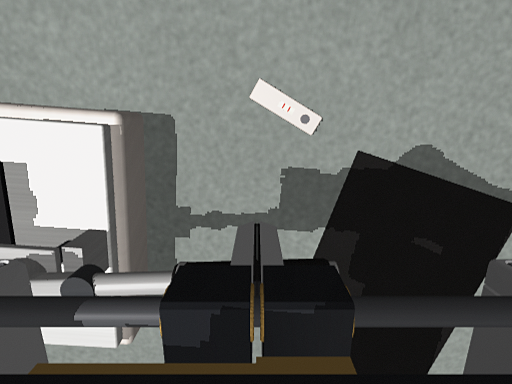

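View pics/t20.png

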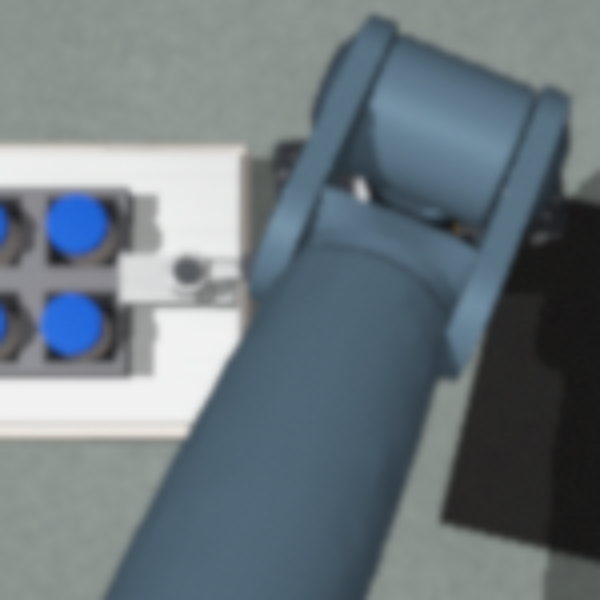

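```bash
python3 -m handwheel '{"translation":[[0,0.4,0],[0,0.7,0],[0,0.9,0]],"dr":[[0,0,0.019],[0,0,0.035],[0,0,0.05]],"fingers":[0,0,0]}' 40; python3 arc.py 1.03 1.05 1.07 1.09 1.11
```

```text
time: 38.18
tcp_pos: [0.5798, -0.1172, 0.1088]
orientation: [-3.136, -0.002, -1.532]
wrist_force: [9.4, -2.5, -3.0]
width: 0.0005
t38.18 tcp [ 0.5798 -0.1172  0.1088] rpy [-3.1356e+00 -2.4000e-03 -1.5318e+00] F [ 9.4 -2.5 -3. ] w 0.0005
1.03 [0.  0.7 0.2] [-0.006 -0.002  0.029]
1.05 [0.1 1.  0.2] [-0.006 -0.002  0.049]
1.07 [0.1 1.3 0.2] [-0.006 -0.002  0.069]
1.09 [0.1 1.6 0.2] [-0.006 -0.002  0.089]
1.11 [0.1 1.9 0.2] [-0.006 -0.002  0.109]
```

```bash
python3 -m handwheel '{"translation":[[0,0.4,0.1],[0,0.8,0.1],[0,1.2,0.1],[0,1.2,0.1]],"dr":[[0,0,0.04],[0,0,0.08],[0,0,0.11],[0,0,0.11]],"fingers":[0,0,0,0]}' 40; python3 - <<'E'
from h import *
st();P=cams.camera_params("wrist");im=cams.grab_frame("wrist");np.save("w21.npy",im)
cv2.imwrite("pics/w21.png",cv2.resize(im[200:360,0:260],None,fx=3,fy=3)[:,:,::-1])
E
```

```text
time: 38.52
tcp_pos: [0.5682, -0.1192, 0.1085]
orientation: [-3.134, -0.005, -1.642]
wrist_force: [9.5, -6.6, -2.6]
width: 0.0005
t38.52 tcp [ 0.5682 -0.1192  0.1085] rpy [-3.1337 -0.0048 -1.6418] F [ 9.5 -6.6 -2.6] w 0.0005
```

View pics/w21.png

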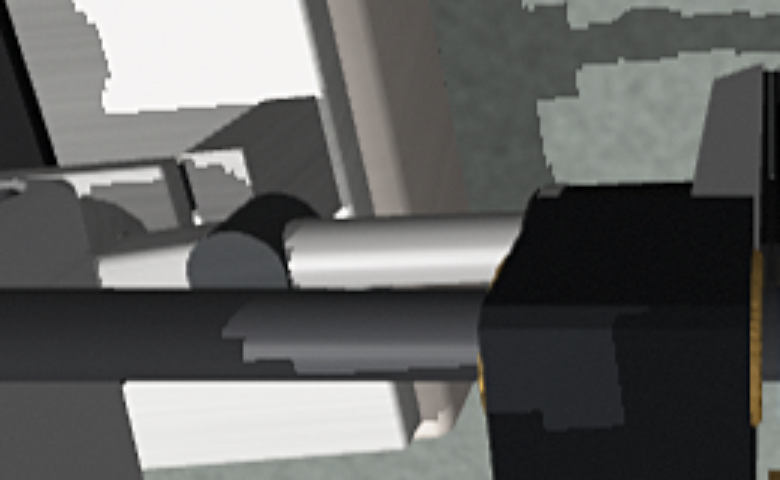

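```bash
python3 -m handwheel '{"translation":[[0,0.4,0],[0,0.8,0],[0,1.0,0],[0,1.0,0]],"dr":[[0,0,0.04],[0,0,0.08],[0,0,0.1],[0,0,0.1]],"fingers":[0,0,0,0]}' 40; python3 - <<'E'
from h import *
st();im=cams.grab_frame("wrist")
cv2.imwrite("pics/w22.png",cv2.resize(im[200:360,0:260],None,fx=3,fy=3)[:,:,::-1])
E
```

```text
time: 38.9
tcp_pos: [0.5584, -0.1189, 0.1086]
orientation: [-3.133, -0.005, -1.741]
wrist_force: [8.1, -7.6, -1.9]
width: 0.0006
t38.90 tcp [ 0.5584 -0.1189  0.1086] rpy [-3.1331 -0.0048 -1.7414] F [ 8.1 -7.6 -1.9] w 0.0006
```

View pics/w22.png

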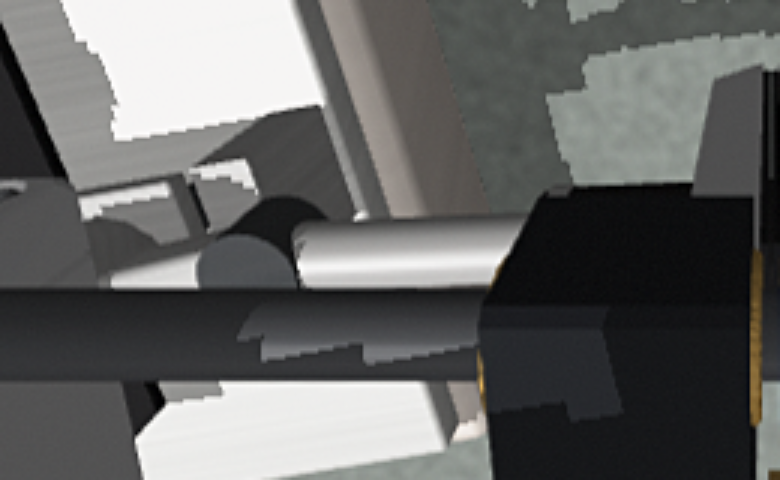

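```bash
python3 - <<'E'
from h import *
s=st();P=cams.camera_params("wrist")
j=ray("w",(82.3,287.5),.143,P)[:2];print("joint",j)
n=np.array([.551,.0325]);h=np.degrees(np.arctan2(*(j-n)[::-1]));print("head deg",h,np.linalg.norm(j-n))
# handle line from edges of silver shaft, crop pts /3 + (0,200)
for z in (.128,):
    for a,b in (((300,222),(520,213)),((300,289),(480,289))):
        A=ray("w",(a[0]/3,a[1]/3+200),z,P)[:2];B=ray("w",(b[0]/3,b[1]/3+200),z,P)[:2];print("shaft edge deg",np.degrees(np.arctan2(*(B-A)[::-1])))
    for a,b in (((110,272),(200,238)),):
        A=ray("w",(a[0]/3,a[1]/3+200),z,P)[:2];B=ray("w",(b[0]/3,b[1]/3+200),z,P)[:2];print("head edge deg",np.degrees(np.arctan2(*(B-A)[::-1])))
c=np.array([.5584,-.1189]);y=s["orientation"][2]
hc=c+.02*np.array([np.sin(y),-np.cos(y)]);print("grip via post",hc,"dir from joint deg",np.degrees(np.arctan2(*(hc-j)[::-1])), "yaw",np.degrees(y))
E
```

```text
t38.95 tcp [ 0.5585 -0.1189  0.1086] rpy [-3.1331 -0.0047 -1.7408] F [ 8.9 -7.8 -2.6] w 0.0004
joint [ 0.55673462 -0.01722775]
head deg -83.42168627526368 0.050057313064617213
shaft edge deg -97.27327565668709
shaft edge deg -99.88727961789122
head edge deg -78.26542938357149
grip via post [ 0.53868848 -0.11551536] dir from joint deg -100.40394501655607 yaw -99.74316709131287
```

```bash
python3 -m handwheel '{"translation":[[0,-0.3,0],[0,-0.6,0],[0,-0.9,0],[0,-1.2,0],[0,-1.5,0]],"dr":[[0,0,-0.03],[0,0,-0.06],[0,0,-0.09],[0,0,-0.12],[0,0,-0.15]],"fingers":[0,0,0,0,0]}' 40; python3 -m handwheel '{"translation":[[0,-0.3,0],[0,-0.6,0],[0,-0.9,0],[0,-1.2,0],[0,-1.5,0]],"dr":[[0,0,-0.03],[0,0,-0.06],[0,0,-0.09],[0,0,-0.09],[0,0,-0.09]],"fingers":[0,0,0,0,0]}' 40
```

```text
time: 39.37
tcp_pos: [0.5725, -0.1175, 0.1078]
orientation: [-3.137, 0.003, -1.59]
wrist_force: [6.0, 5.0, 0.6]
width: 0.0006
time: 39.78
tcp_pos: [0.5852, -0.1187, 0.1067]
orientation: [3.14, 0.0, -1.5]
wrist_force: [0.7, -0.5, 0.1]
width: 0.0003
```

```bash
python3 -m handwheel '{"translation":[[0,-1,0],[0,-2.5,0],[0,-4,0],[0,-4,-4],[0,-4,-8]],"dr":[[0,0,0],[0,0,0],[0,0,0],[0,0,0],[0,0,0]],"fingers":[0,0,0,0,0]}' 40; python3 -m handwheel '{"translation":[[0,-2,-4],[0,-4,-8],[0,-6,-8],[0,-6,-8],[0,-6,-8]],"dr":[[0,0,0],[0,0,0],[0,0,0],[0,0,0],[0,0,0]],"fingers":[0,0,0,0,0]}' 40; python3 - <<'E'
from h import *
st();P=cams.camera_params("wrist");im=cams.grab_frame("wrist");np.save("w23.npy",im);np.savez("w23P.npz",**P)
cv2.imwrite("pics/w23.png",im[:,:,::-1])
cv2.imwrite("pics/t23.png",cv2.resize(cams.grab_frame("top")[100:250,150:350],None,fx=4,fy=4)[:,:,::-1])
E
```

```text
time: 40.2
tcp_pos: [0.623, -0.1153, 0.183]
orientation: [3.132, 0.004, -1.501]
wrist_force: [0.8, -0.0, 1.9]
width: 0.0006
time: 40.62
tcp_pos: [0.6854, -0.1119, 0.2665]
orientation: [3.14, 0.0, -1.5]
wrist_force: [-0.0, 0.4, 0.1]
width: 0.0005
t40.62 tcp [ 0.6854 -0.1119  0.2665] rpy [ 3.1403  0.     -1.5003] F [-0.   0.4  0.1] w 0.0005
```

View pics/w23.png

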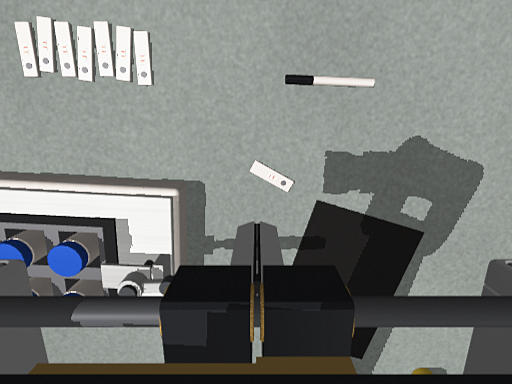

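View pics/t23.png

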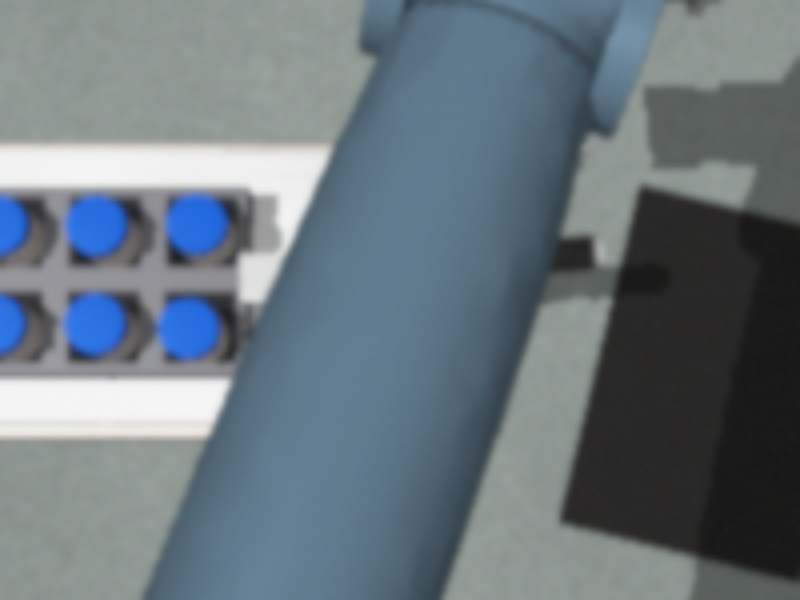

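```bash
python3 - <<'E'
from h import *
s=env.sense();P=cams.camera_params("wrist")
M=np.eye(4);M[:3,:3]=R.from_euler("xyz",s["orientation"]).as_matrix();M[:3,3]=s["tcp_pos"];X=np.linalg.inv(M)@P["T"]
def cam(p,rpy):
    M=np.eye(4);M[:3,:3]=R.from_euler("xyz",rpy).as_matrix();M[:3,3]=p;return dict(camera_matrix=P["camera_matrix"],T=M@X)
def btn(f,box):
    im=cv2.imread(f)[:,:,::-1];x0,y0,x1,y1=box;m=np.zeros(im.shape[:2],np.uint8);m[y0:y1,x0:x1]=(im[y0:y1,x0:x1].min(2)>200)
    n,l,st_,c=cv2.connectedComponentsWithStats(m);i=1+np.argmax(st_[1:,4]);print(f,c[i],st_[i]);return c[i]
c1=cam([.5094,.2474,.1584],[-3.1413,-.0015,.0183]);c2=cam([.5464,.2074,.2523],[-3.141,-.0034,.0178])
u1=btn("pics/w11.png",(246,102,288,142));u2=btn("pics/w14.png",(216,68,248,100))
for z in (.07,.08,.09,.1,.11,.12): print(z,ray("w",u1,z,c1)[:2].round(4),ray("w",u2,z,c2)[:2].round(4))
t=cv2.imread("pics/top0.png")[:,:,::-1]
m=np.zeros(t.shape[:2],np.uint8);m[172:188,122:138]=t[172:188,122:138].min(2)>190
print(blobs(m,10));print([ray("top",(128.2,180),z)[:2].round(4) for z in (.08,.1)])
togo([.5085,.31,.25],0.0175)
E
```

```text
pics/w11.png [266.79003021 121.55438066] [253 107  29  30 662]
pics/w14.png [231.59947644  83.26701571] [221  72  22  23 382]
0.07 [0.517  0.3193] [0.5149 0.3214]
0.08 [0.5167 0.3195] [0.5157 0.3203]
0.09 [0.5164 0.3196] [0.5165 0.3193]
0.1 [0.516  0.3197] [0.5173 0.3182]
0.11 [0.5157 0.3198] [0.5182 0.3171]
0.12 [0.5153 0.3199] [0.519 0.316]
[([127.0, 179.0], 45, [124, 176, 7, 7])]
[array([0.5117, 0.3189]), array([0.5095, 0.3123])]
t40.72 tcp [ 0.684  -0.1118  0.2647] rpy [ 3.1377e+00  1.2000e-03 -1.5006e+00] F [-0.1 -0.4  0.7] w 0.0005
shift cm [-43.31  14.54   1.58]
dr [ 0.002  0.004 -1.518]
```

```bash
python3 -m handwheel '{"translation":[[-4,1.2,0],[-8,2.5,0],[-12,3.7,0],[-16,5,0],[-20,6.2,0]],"dr":[[0,0,-0.12],[0,0,-0.24],[0,0,-0.36],[0,0,-0.48],[0,0,-0.6]],"fingers":[0,0,0,0,0]}' 40; python3 - <<'E'
from h import *
togo([.516,.3195,.2],0.0175)
E
```

```text
time: 41.13
tcp_pos: [0.6072, 0.0834, 0.265]
orientation: [3.139, 0.002, -0.895]
wrist_force: [1.1, -0.2, -0.1]
width: 0.0009
t41.13 tcp [0.6072 0.0834 0.265 ] rpy [ 3.1389e+00  2.1000e-03 -8.9540e-01] F [ 1.1 -0.2 -0.1] w 0.0009
shift cm [-24.11  -7.66   6.53]
dr [ 0.002  0.003 -0.913]
```

```bash
python3 -m handwheel '{"translation":[[-4,-1.3,0],[-8,-2.6,0],[-12,-3.9,1],[-16,-5.2,2],[-20,-6.4,2]],"dr":[[0,0,-0.12],[0,0,-0.24],[0,0,-0.36],[0,0,-0.48],[0,0,-0.6]],"fingers":[0,0,0,0,0]}' 40; python3 - <<'E'
from h import *
togo([.516,.3195,.2],0.0175)
cv2.imwrite("pics/t24.png",cv2.resize(cams.grab_frame("top")[90:240,110:310],None,fx=4,fy=4,interpolation=cv2.INTER_CUBIC)[:,:,::-1])
cv2.imwrite("pics/w24.png",cams.grab_frame("wrist")[:,:,::-1])
E
```

```text
time: 41.55
tcp_pos: [0.5338, 0.2755, 0.2433]
orientation: [3.138, 0.005, -0.295]
wrist_force: [-0.5, 0.6, -0.3]
width: 0.0005
t41.55 tcp [0.5338 0.2755 0.2433] rpy [ 3.138   0.0048 -0.2951] F [-0.5  0.6 -0.3] w 0.0005
shift cm [-2.96 -3.7   4.33]
dr [ 0.003  0.005 -0.313]
```

View pics/t24.png

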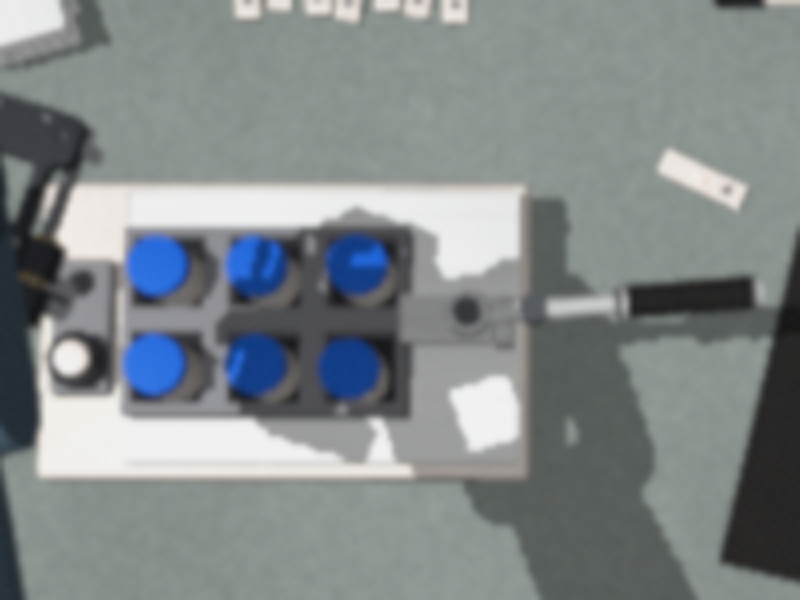

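View pics/w24.png

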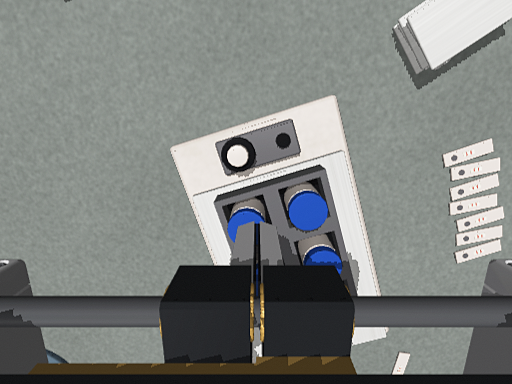

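```bash
python3 - <<'E'
from h import *
P=cams.camera_params("top")
def ang(a,b):
    A=ray("t",a,.128,P)[:2];B=ray("t",b,.128,P)[:2];return np.degrees(np.arctan2(*(B-A)[::-1]))
f=lambda x,y:(x/4+110,y/4+90)
print("now handle",ang(f(632,300.5),f(755,293)),"nut-grip",ang(f(468,312),f(755,293)))
k=280/800;g=lambda x,y:(x*k+105,y*k+95)
print("start handle",ang(g(410,113),g(454,36)),ang(g(347,207),g(454,36)))
P=cams.camera_params("wrist")
u=(238,154);print([ray("w",u,z,P)[:2].round(4) for z in (.08,.09,.1)])
togo([.516,.3195,.13],0.0175)
E
```

```text
now handle -85.48743773785114 nut-grip -85.1869985694061
start handle -28.3207244426635 -30.580112788205447
[array([0.5199, 0.3177]), array([0.5209, 0.3187]), array([0.522 , 0.3196])]
t41.65 tcp [0.5328 0.2787 0.2445] rpy [ 3.1398  0.0046 -0.2922] F [ 0.3 -0.6  0.2] w 0.0001
shift cm [-2.74 -3.44 11.46]
dr [ 0.001  0.005 -0.31 ]
```

```bash
python3 -m handwheel '{"translation":[[-1.5,-2,3],[-2.7,-3.4,6],[-2.7,-3.4,9],[-2.7,-3.4,11],[-2.7,-3.4,11.4]],"dr":[[0,0,-0.12],[0,0,-0.24],[0,0,-0.31],[0,0,-0.31],[0,0,-0.31]],"fingers":[0,0,0,0,0]}' 40;python3 -m handwheel '{"translation":[[0,0,0],[0,0,0],[0,0,0]],"dr":[[0,0,0],[0,0,0],[0,0,0]],"fingers":[0,0,0]}' 40; python3 - <<'E'
from h import *
togo([.517,.319,.09],0.0175)
cv2.imwrite("pics/w25.png",cams.grab_frame("wrist")[:,:,::-1])
E
```

```text
time: 42.07
tcp_pos: [0.5175, 0.3133, 0.127]
orientation: [3.138, 0.01, 0.009]
wrist_force: [-0.1, -0.9, 0.2]
width: 0.0003
time: 42.32
tcp_pos: [0.5227, 0.3154, 0.1349]
orientation: [-3.141, -0.003, 0.009]
wrist_force: [-0.1, -0.2, -0.2]
width: 0.0004
t42.32 tcp [0.5227 0.3154 0.1349] rpy [-3.1406e+00 -3.0000e-03  8.8000e-03] F [-0.1 -0.2 -0.2] w 0.0004
shift cm [-0.58 -0.36  4.48]
dr [-0.001 -0.003 -0.009]
```

View pics/w25.png

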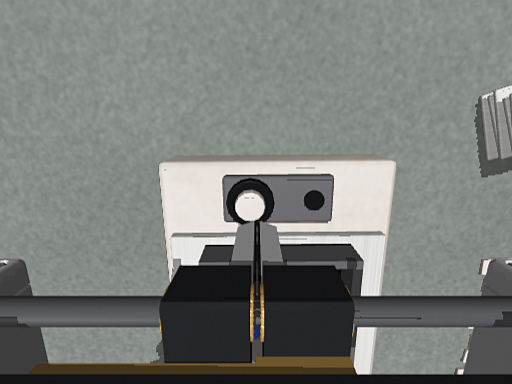

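```bash
python3 -m handwheel '{"translation":[[-0.5,-0.3,0.5],[-0.5,-0.3,1.2],[-0.5,-0.3,2],[-0.5,-0.3,2.6],[-0.5,-0.3,3]],"dr":[[0,0,0],[0,0,0],[0,0,0],[0,0,0],[0,0,0]],"fingers":[0,0,0,0,0]}' 40;python3 -m handwheel '{"translation":[[0,0,0.3],[0,0,0.6],[0,0,0.8],[0,0,0.8]],"dr":[[0,0,0],[0,0,0],[0,0,0],[0,0,0]],"fingers":[0,0,0,0]}' 40
```

```text
time: 42.78
tcp_pos: [0.5155, 0.3182, 0.1012]
orientation: [3.141, 0.002, 0.01]
wrist_force: [-0.6, -1.3, 0.1]
width: 0.0003
time: 43.12
tcp_pos: [0.5161, 0.3184, 0.0944]
orientation: [3.141, 0.001, 0.01]
wrist_force: [-0.2, -1.3, -0.8]
width: 0.0004
```

```bash
python3 -m handwheel '{"translation":[[0,0,0.2],[0,0,0.4],[0,0,0.6],[0,0,0.6]],"dr":[[0,0,0],[0,0,0],[0,0,0],[0,0,0]],"fingers":[0,0,0,0]}' 40
```

```text
time: 43.45
tcp_pos: [0.5161, 0.3184, 0.0884]
orientation: [3.141, 0.001, 0.01]
wrist_force: [-0.3, -0.4, -1.1]
width: 0.0004
```

```bash
python3 -m handwheel '{"translation":[[0,0,0.15],[0,0,0.3],[0,0,0.4],[0,0,0.4]],"dr":[[0,0,0],[0,0,0],[0,0,0],[0,0,0]],"fingers":[0,0,0,0]}' 40
```

```text
time: 43.78
tcp_pos: [0.5163, 0.3185, 0.085]
orientation: [3.142, -0.0, 0.01]
wrist_force: [-1.2, -0.5, 3.8]
width: 0.0005
```

```bash
python3 -m handwheel '{"translation":[[0,0,0.15],[0,0,0.3],[0,0,0.45],[0,0,0.5],[0,0,0.5]],"dr":[[0,0,0],[0,0,0],[0,0,0],[0,0,0],[0,0,0]],"fingers":[0,0,0,0,0]}' 40
```

```text
time: 44.2
tcp_pos: [0.5165, 0.3186, 0.082]
orientation: [3.141, 0.0, 0.01]
wrist_force: [-5.8, -2.9, 15.1]
width: 0.0001
```

```bash
python3 - <<'E'
from h import *
st();im=cams.grab_frame("wrist")
cv2.imwrite("pics/w26.png",cv2.resize(im[160:290,190:350],None,fx=5,fy=4.5,interpolation=cv2.INTER_NEAREST)[:,:,::-1])
im=cams.grab_frame("scene");u=proj("scene",[.516,.3185,.085]).astype(int);print(u)
cv2.imwrite("pics/s26.png",cv2.resize(im[u[1]-35:u[1]+35,u[0]-50:u[0]+50],None,fx=8,fy=8,interpolation=cv2.INTER_NEAREST)[:,:,::-1])
E
```

```text
t44.20 tcp [0.5165 0.3186 0.082 ] rpy [3.1412e+00 4.0000e-04 1.0300e-02] F [-5.8 -2.9 15.1] w 0.0001
[365 183]
```

View pics/w26.png

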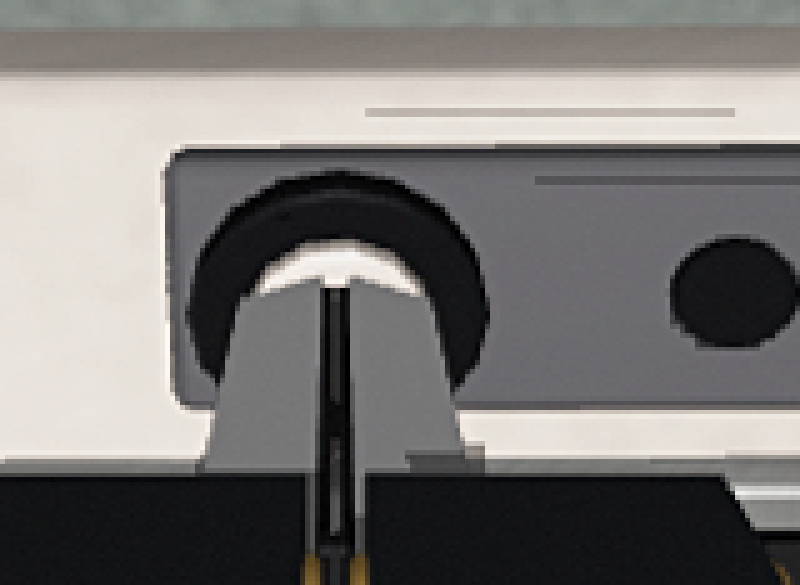

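View pics/s26.png

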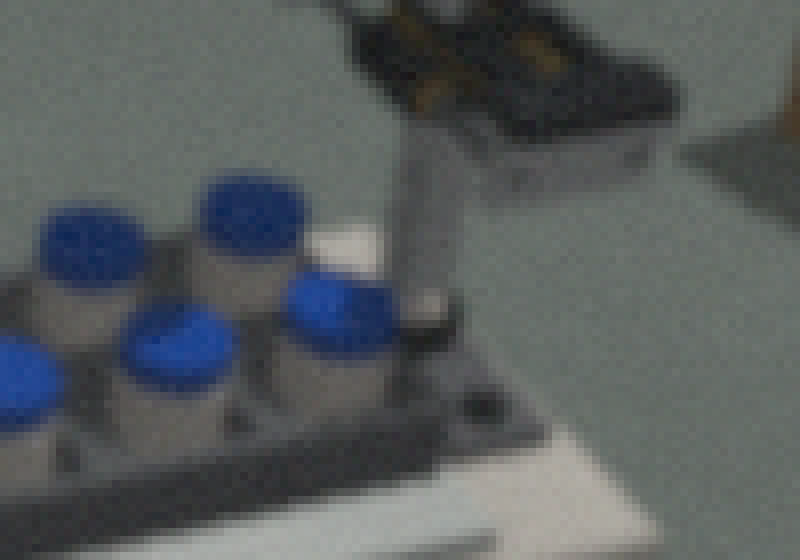

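```bash
python3 -m handwheel '{"translation":[[0,0,0.1],[0,0,0.15],[0,0,0.15]],"dr":[[0,0,0],[0,0,0],[0,0,0]],"fingers":[0,0,0]}' 40;python3 -m handwheel '{"translation":[[0,0,-0.2],[0,0,-0.4],[0,0,-0.6],[0,0,-0.8],[0,0,-1]],"dr":[[0,0,0],[0,0,0],[0,0,0],[0,0,0],[0,0,0]],"fingers":[0,0,0,0,0]}' 40;
```

```text
time: 44.55
tcp_pos: [0.5166, 0.3186, 0.0819]
orientation: [3.141, 0.001, 0.01]
wrist_force: [-11.6, -5.2, 22.2]
width: 0.0007
time: 44.97
tcp_pos: [0.5165, 0.3186, 0.0883]
orientation: [-3.141, -0.001, 0.01]
wrist_force: [0.4, 0.8, 1.7]
width: 0.0003
```

```bash
python3 -m handwheel '{"translation":[[0,0,-1],[0,0,-4],[0,0,-8],[0,0,-12],[0,0,-15]],"dr":[[0,0,0],[0,0,0],[0,0,0],[0,0,0],[0,0,0]],"fingers":[0,0,0,0,0]}' 40;python3 -m handwheel '{"translation":[[-3,0,0],[-6,0,0],[-6,0,0],[-6,0,0]],"dr":[[0,0,0],[0,0,0],[0,0,0],[0,0,0]],"fingers":[0,0,0,0]}' 40;python3 look.py w27 .136; python3 - <<'E'
from h import *
t=cams.grab_frame("top");s=cams.grab_frame("scene")
cv2.imwrite("pics/t27.png",cv2.resize(t[90:240,110:310],None,fx=4,fy=4,interpolation=cv2.INTER_CUBIC)[:,:,::-1])
cv2.imwrite("pics/s27.png",cv2.resize(s[150:290,200:400],None,fx=4,fy=4,interpolation=cv2.INTER_CUBIC)[:,:,::-1])
for c in capfit(t,60): print(np.round(c,1),ray("top",c[:2],.136)[:2].round(4))
E
```

```text
time: 45.38
tcp_pos: [0.517, 0.3188, 0.242]
orientation: [-3.14, -0.003, 0.01]
wrist_force: [0.3, -0.8, 0.4]
width: 0.0003
time: 45.72
tcp_pos: [0.4555, 0.318, 0.2385]
orientation: [-3.141, -0.001, 0.011]
wrist_force: [-0.3, 0.2, 0.2]
width: 0.0005
t45.72 tcp [0.4555 0.318  0.2385] rpy [-3.1415e+00 -5.0000e-04  1.1000e-02] F [-0.3  0.2  0.2] w 0.0005
cap 362 360 28.1 [0.584 0.114]
cap 367 258 38.5 [0.5756 0.2482]
cap 304 254 40.2 [0.5073 0.2525]
[194.5 178.9  13.8   7.7] [0.5117 0.1205]
[146.4 180.3  15.6  11.6] [0.5055 0.2511]
[198.5 155.4  14.7  14.5] [0.5764 0.1114]
[173.4 155.8  15.   14.5] [0.5741 0.1801]
[148.5 155.7  15.1  14.6] [0.5732 0.248 ]
```

View pics/t27.png

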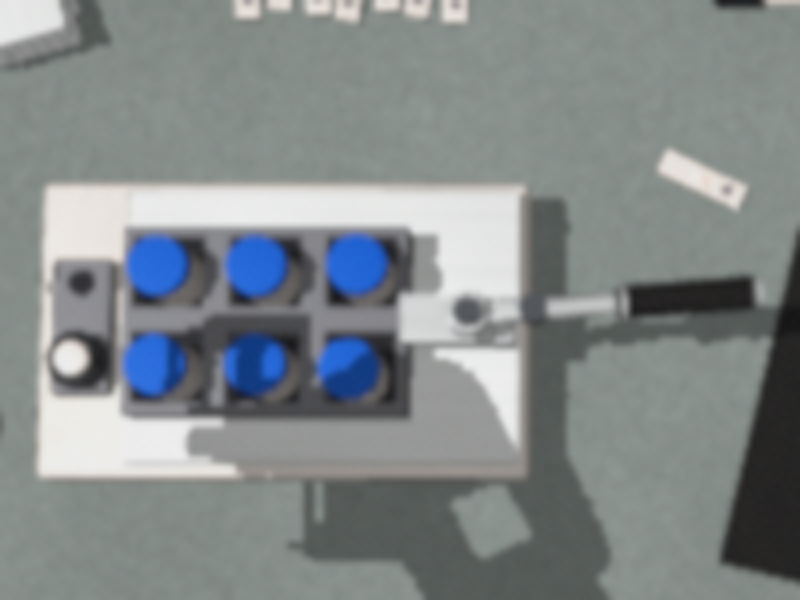

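View pics/s27.png

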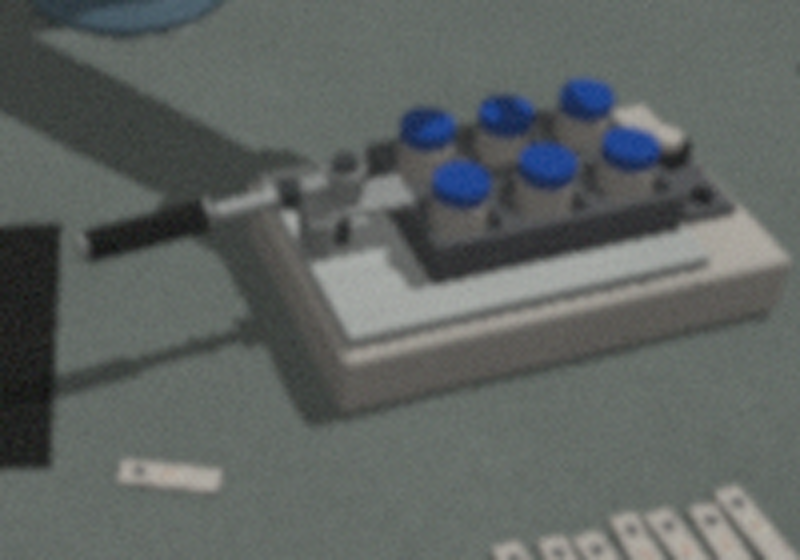

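View pics/w27.png

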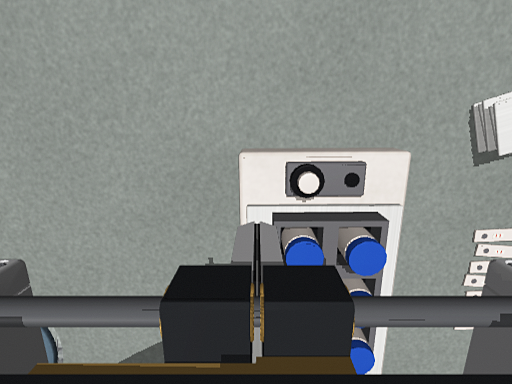

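```bash
python3 -c "
from rig import workorder
print(workorder.finish_job())"
```

```text
the job is handed in; nothing more can be done
None
```

I completed every step and handed the job in at about 46 s of the 210 s allowed. `finish_job()` gave no verdict, so the results below are from my own checks.

- **Vials:** Cell 3 already held a vial, so I stood all five spares in cells 0, 1, 2, 4 and 5. No surplus spares were left. In the wrist camera views after each placing, each vial was within about 3 mm of its cell centre. The final pictures show all six upright and level.
- **Clamp nut:** I pushed the wrench handle clockwise with the shut fingers. At about 0.97 rad of turn from the start the force rose from about 3 N to about 9.4 N, and I took that as tight. I then bent the joint to an estimated 0.20–0.30 rad, eased it back, and backed off. The final pictures show the wrench straight at about −85°. I inferred that the nut is tight from the force and the angle, because its reading was not available.
- **Start button:** I pressed it from about 88 mm down to a hard stop at 82 mm, with up to 22 N measured, so about 6 mm of travel, and released it. It is up in the last picture.
- **Cassette:** It looks unmoved, and the arm ended clear of everything.

**Disagreements:**
- For the first spare, estimates of how far off-centre it sat in the grip differed by up to about 5 mm. It went in after an 11 N push and was clearly seated.
- In the final wrist and top views, the readings for cells 0 and 2 were up to 10 mm off. Those caps were shadowed or partly hidden, so I relied on the clearer earlier views.

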